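# Lock the sample carriers on the bench stop

## Robot

A 7-joint arm with a two-finger parallel gripper is mounted at the origin on the work surface. World frame = base frame: x ahead of the robot, y to its left, z up, the work surface at z = 0. Lengths are in m, angles in rad, forces in N, time in s.
With the tool pointing down it reaches from about 0.4 to 0.875 m from the base axis. Payload 19.3 kg.
Tool frame: the origin (TCP) lies midway between the tips of the shut fingers; the grasp point (between the pads) lies 19 mm behind it; z points along the fingers, y is the direction in which the jaws open and shut (so a half turn about z gives the same grasp; the last joint's range is limited). The gripper opens to 85 mm and grips with 20 to 120 N. Pads are 22 mm wide; open, the fingers measure 114 mm over their backs; the gripper's body (76 mm by 85 mm) begins 54 mm behind the grasp point. The pads swing forward as they close: fully open they stand 13 mm farther back than shut.
Start: joints at [-1.36, 0.521, -0.036, 1.599, 0.021, 1.021, -0.113], TCP at [0.173, 0.601, 0.231] pointing down, gripper open.
Joint ranges: [-2.91, 2.91], [-0.3, 2.13], [-1.5, 1.42], [0.17, 2.43], [-1.26, 4.41], [0.16, 1.93], [-2.52, 2.52]. Speed limits (rad/s): [1.89, 1.89, 2.39, 2.39, 3.01, 3.01, 3.01].

## Interface

Orientations are given as [roll, pitch, yaw] about the fixed x, y, z axes, in that order (R = Rz(yaw) Ry(pitch) Rx(roll)).
In Python, from workcell import bot gives the robot as it stands.
- The arm moves only by the tool servo_tool, never from a script. Its argument "plan" is a list of rows, each a list of 5 numbers: the shift along the world's x, y, z in mm, then the turn about the world's z in rad, then the gripper's target within -1 to 1 (shut at 1, half-way at 0, fully open at -1). In form: [[tx, ty, tz, yaw, jaw], ...]. A call has exactly 10 rows; each row is the pose to reach, as a shift and turn from the pose commanded when the call began; what a row does not reach only later rows make up. A row lasts 1/12 s, in which the tool goes at most 41.7 mm and 7.16 degrees, less where a joint would pass 70% of its speed; a pose out of reach is approached as far as the arm can. A call with a gripper value outside its range is refused whole. The fingers move at their own pace and stop on an object; "squeeze" is the grip in N (left out, the last holds). Time passes only in rows, so rows that repeat a pose let the fingers close, or fill a call up. It gives the time, the measured TCP pose, the force and the opening at its end, in the units of the state.
- bot.observe(): the state, without advancing time (a new reading comes with each control period).
- bot.grab_frame(name): name is "scene" or "top" or "wrist"; returns the picture (420x560x3 uint8, blue, green, red); there is no depth.
- bot.calibration(name): a dict with "fx", "fy", "cx", "cy" (pixels), "T" (4x4, takes a point from camera to world coordinates). Camera axes: x right, y down, z forward; pixel columns grow to the right and rows downward; lengths in m; the calibration is good to about 2 mm. A picture is of the moment at which its call begins: read the wrist's pose just before it. calibration takes no time and is no camera call; for the wrist camera it gives the pose at the moment of the call.
- bot.job_done(): hands the job in, once; it reports no verdict.
The state is a dict: "clock": time; "qpos": joint angles; "qd": joint speeds; "joint_efforts": joint torques, N m; "position": TCP position; "tool_rot": TCP orientation; "force": force on the tool from outside, world axes, zero at the start; "moment": the same for the moment, N m; "grip_width": finger opening in m.
Only numpy, scipy, OpenCV 4.12 (cv2) and the standard library are available. Lean on these libraries where they do the work, as an engineer would, in place of code of your own. Each camera call takes 0.05 s, during which the arm holds its last target.

## Task

Draw the bench stop's bar fully forward and turn its knob clockwise as far as it goes, so that the bar stays there. Using the bar to press against, push home every locking bar that sticks out of a sample carrier, flush with its end (turn the carrier round where both ends stick out; some ends are home already), and stand all the carriers flat and right way up in the steel tray. Leave the bar forward and clamped, and the other things on the bench where they are.

Things in the scene. Friction and masses are not known exactly. Their poses are not given: they have to be found in the camera images.
- stop_base: fixed rail of the bench stop, aluminium, 178 long x 56 wide x 20 high, with a 100 wide x 6 high foot. Origin: on the bench at the front end of the rail's centre line; its x axis runs back along the rail (away from the robot, roughly), y to the left, z up. The rail's front face is at x = 2 mm
- bar_face (a point): centre of the front (-x) face of the stop bar, 38 above the bench: a steel plate across the rail, 130 wide (along y), 12 thick, from 22 to 55 above the bench, on a 98 long x 64 wide saddle behind it whose top is 40 high. Its axes are those of the rail. A part is pressed against this face from the front, moving along +x. A bar that is not clamped slides back under about 2 N
- stop_bar (a joint): position of the stop bar (with saddle and knob) along the rail in m: 0 = fully forward against its end stop (towards the robot; face at x = 0 of stop_base, 2 mm ahead of the rail's end), up to 0.05 = back
- knob_grip (a point): point to grip on the clamp knob, 82 above the bench, on its vertical axis, 80 behind the bar's front face; the knob rides with the bar. Black wing 50 long x 14 thick, from 57 to 97 high, on a round 34 mm flange. The wing's length is along this point's own y axis, the pads go on its x faces. Pulling the knob also slides an unclamped bar
- clamp_knob (a joint): angle of the clamp knob in rad: 0 = loose (wing across the rail), grows as it is turned clockwise seen from above, 1.4 = end of its turn. It begins to bite at about 0.4; tight from 1.1 on (turn it as far as it will go); it stays where it is left. Turning takes about 0.1 N m. Turned to 1.2 or more, the clamp holds the bar against more than 35 N
- carrierA: sample carrier A, lidded aluminium block 100 long (its x) x 54 wide (its y) x 50 high, 0.4 kg, loose; may be absent. All carriers look the same. Origin: centre of its underside, z up. A steel locking bar in each end face (+x and -x)
- latchA1: locking bar in the +x end of carrier A: steel, 24 wide x 16 high. Origin: centre of its outer face, 34 above the carrier's underside, axes as the carrier's: 50 mm along the carrier's x when home (flush with the end face), 64 when fully out (14 mm proud). It slides stiffly (about 7 N) and stays where it is left
- latchA2: locking bar in the -x end of carrier A: steel, 24 wide x 16 high. Origin: centre of its outer face, 34 above the carrier's underside, axes as the carrier's: -50 mm along the carrier's x when home (flush with the end face), -64 when fully out (14 mm proud). It slides stiffly (about 7 N) and stays where it is left
- carrierB: sample carrier B, lidded aluminium block 100 long (its x) x 54 wide (its y) x 50 high, 0.4 kg, loose; may be absent. All carriers look the same. Origin: centre of its underside, z up. A steel locking bar in each end face (+x and -x)
- latchB1: locking bar in the +x end of carrier B: steel, 24 wide x 16 high. Origin: centre of its outer face, 34 above the carrier's underside, axes as the carrier's: 50 mm along the carrier's x when home (flush with the end face), 64 when fully out (14 mm proud). It slides stiffly (about 7 N) and stays where it is left
- latchB2: locking bar in the -x end of carrier B: steel, 24 wide x 16 high. Origin: centre of its outer face, 34 above the carrier's underside, axes as the carrier's: -50 mm along the carrier's x when home (flush with the end face), -64 when fully out (14 mm proud). It slides stiffly (about 7 N) and stays where it is left
- carrierC: sample carrier C, lidded aluminium block 100 long (its x) x 54 wide (its y) x 50 high, 0.4 kg, loose; may be absent. All carriers look the same. Origin: centre of its underside, z up. A steel locking bar in each end face (+x and -x)
- latchC1: locking bar in the +x end of carrier C: steel, 24 wide x 16 high. Origin: centre of its outer face, 34 above the carrier's underside, axes as the carrier's: 50 mm along the carrier's x when home (flush with the end face), 64 when fully out (14 mm proud). It slides stiffly (about 7 N) and stays where it is left
- latchC2: locking bar in the -x end of carrier C: steel, 24 wide x 16 high. Origin: centre of its outer face, 34 above the carrier's underside, axes as the carrier's: -50 mm along the carrier's x when home (flush with the end face), -64 when fully out (14 mm proud). It slides stiffly (about 7 N) and stays where it is left
- carrierD: sample carrier D, lidded aluminium block 100 long (its x) x 54 wide (its y) x 50 high, 0.4 kg, loose; may be absent. All carriers look the same. Origin: centre of its underside, z up. A steel locking bar in each end face (+x and -x)
- latchD1: locking bar in the +x end of carrier D: steel, 24 wide x 16 high. Origin: centre of its outer face, 34 above the carrier's underside, axes as the carrier's: 50 mm along the carrier's x when home (flush with the end face), 64 when fully out (14 mm proud). It slides stiffly (about 7 N) and stays where it is left
- latchD2: locking bar in the -x end of carrier D: steel, 24 wide x 16 high. Origin: centre of its outer face, 34 above the carrier's underside, axes as the carrier's: -50 mm along the carrier's x when home (flush with the end face), -64 when fully out (14 mm proud). It slides stiffly (about 7 N) and stays where it is left
- tray: fixed stainless tray, 170 (its x) x 300 (its y) outside, walls 5 thick and 15 high, floor 5 thick (top of the floor 5 above the bench). Origin: centre of its underside; it may stand turned a little
- beaker: glass beaker 68 across, 85 high; bystander, leave it where it stands. Origin: centre of its underside
- jar: small amber jar 54 across, 50 high; bystander, leave it where it stands. Origin: centre of its underside
- notebook: closed notebook 130 x 90 x 14; bystander, leave it where it stands. Origin: centre of its underside
- wash_bottle: white wash bottle 64 across, 150 high; bystander, leave it where it stands. Origin: centre of its underside
- reagent: amber reagent bottle 68 across, 110 high; bystander, leave it where it stands. Origin: centre of its underside
- spatula: spatula 170 long, lying flat; bystander, leave it where it stands. Origin: centre of its underside
Things that resemble listed ones, but are neither listed nor needed, are in the scene too. What is shaped like the carrierD but blue, purple or red is not meant.

How it is judged:
By the outcome, as a careful person would: the job done as asked, in the order asked, and still so for the second after the job is handed in, with the robot touching nothing.
Of carrierA, carrierB, carrierC, carrierD only 2 to 3 are there at a start; the rules pass over those that are not, and their reading is None.
At some moment in a run one of carrierA, carrierB, carrierC, carrierD may be knocked a few centimetres aside while the robot is not near it.
Once in a run the grip may slacken for a moment while it holds something.
It also fails if it takes over 210 s, if anything falls off the work surface, if the arm or the gripper's body presses on something with over 40 N, if the wrist force passes 120 N, or if a joint passes its speed limit or range.

## Working session

There is one attempt and no reset: what is moved stays moved. The work goes in short steps, Python scripts to look and compute and a tool call to move; the robot and the scene stay as the last step left them, time stands still between calls to the robot, and variables do not carry over. Pictures are saved under pics/ and viewed, and the job is handed in when it is done.

Besides the shell and the picture viewer there is one more tool, called after ">>>" as name(argument=value, ...), one argument or row to a line, values as JSON. servo_tool: Moves the arm, as the interface text tells. Its arguments: {"type":"object","properties":{"plan":{"type":"array","items":{"type":"array","items":{"type":"number"}}},"squeeze":{"type":"number"}},"required":["plan"]}

```bash
ls -la; mkdir -p pics; python3 - <<'E'
from workcell import bot
import cv2,numpy as np
s=bot.observe()
for k,v in s.items(): print(k,np.round(v,4))
for n in ["scene","top","wrist"]:
    c=bot.calibration(n); print(n,{k:np.round(v,4).tolist() for k,v in c.items()})
    cv2.imwrite(f"pics/{n}0.png",bot.grab_frame(n))
E
```

```text
total 12
drwxr-xr-x  3 agent agent 4096 Dec  6 22:28 .
drwxr-xr-x 23 root  root  4096 Dec  6 22:28 ..
drwxr-xr-x  2 agent agent 4096 Dec  6 22:28 pics
clock 0.0
qpos [-1.3602  0.522  -0.0363  1.6     0.0212  1.0211 -0.1128]
qd [-0.0005  0.0011  0.001  -0.     -0.0006  0.0023 -0.0006]
joint_efforts [ 8.00000e-04 -9.27125e+01  1.98040e+00 -3.69922e+01  1.79000e-02
  8.30000e-03  0.00000e+00]
position [0.1731 0.6002 0.2307]
tool_rot [-3.1405e+00  1.0000e-04  2.8608e+00]
force [ 0.0374 -0.5398 -0.1582]
moment [-0.0319 -0.0558  0.0171]
grip_width 0.0851
scene {'fx': 542.9877, 'fy': 542.9877, 'cx': 279.5297, 'cy': 217.223, 'T': [[-0.1862, 0.7304, -0.6572, 1.4214], [0.9824, 0.1492, -0.1126, 0.2029], [0.0158, -0.6666, -0.7453, 1.1188], [0.0, 0.0, 0.0, 1.0]]}
top {'fx': 417.2401, 'fy': 417.2401, 'cx': 272.4753, 'cy': 209.9299, 'T': [[0.0048, -0.9939, 0.1098, 0.4265], [-1.0, -0.004, 0.0076, 0.0197], [-0.0071, -0.1098, -0.9939, 1.1637], [0.0, 0.0, 0.0, 1.0]]}
wrist {'fx': 335.421, 'fy': 335.421, 'cx': 283.3694, 'cy': 209.1024, 'T': [[0.2774, 0.9267, 0.2536, 0.1103], [0.9608, -0.2675, -0.0736, 0.6205], [-0.0004, 0.264, -0.9645, 0.3738], [0.0, 0.0, 0.0, 1.0]]}
```

View pics/scene0.png

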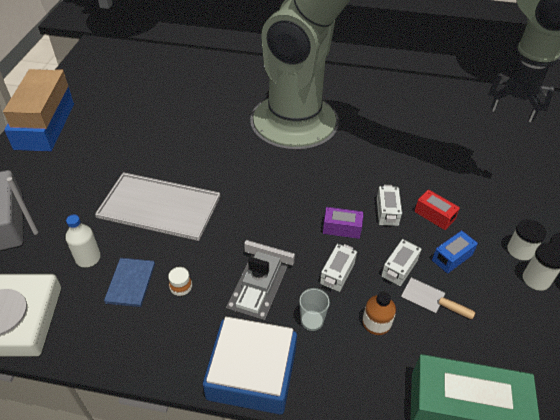

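View pics/top0.png

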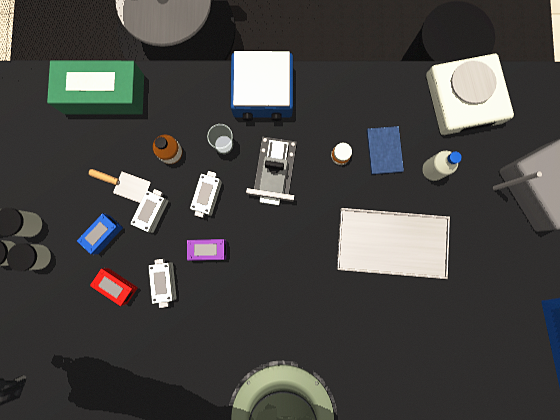

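View pics/wrist0.png

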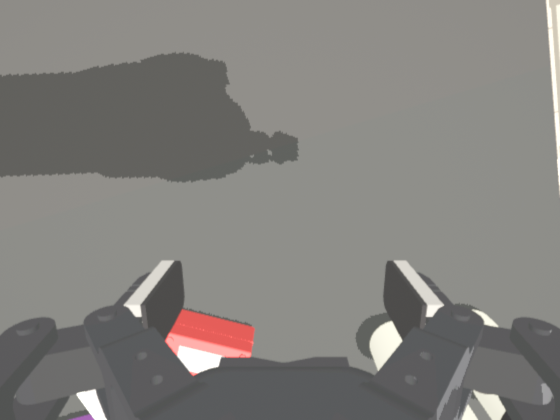

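```bash
cat > h.py <<'E'
import cv2,numpy as np
from workcell import bot
def cal(n):
    c=bot.calibration(n); return c
def px2w(c,uv,z):
    uv=np.atleast_2d(np.float64(uv)); T=np.array(c["T"])
    d=np.c_[(uv[:,0]-c["cx"])/c["fx"],(uv[:,1]-c["cy"])/c["fy"],np.ones(len(uv))]@T[:3,:3].T
    o=T[:3,3]; t=(z-o[2])/d[:,2]; return o+d*t[:,None]
def w2px(c,P):
    P=np.atleast_2d(np.float64(P)); T=np.array(c["T"]); q=(P-T[:3,3])@T[:3,:3]
    return np.c_[q[:,0]/q[:,2]*c["fx"]+c["cx"],q[:,1]/q[:,2]*c["fy"]+c["cy"]]
def grab(n,f=None):
    c=bot.calibration(n); im=bot.grab_frame(n)
    if f: cv2.imwrite(f"pics/{f}.png",im)
    return c,im
def crop(im,x,y,w,h,s,f):
    cv2.imwrite(f"pics/{f}.png",cv2.resize(im[y:y+h,x:x+w],None,fx=s,fy=s,interpolation=cv2.INTER_CUBIC))
def st():
    s=bot.observe(); print("t",round(s["clock"],2),"p",np.round(s["position"],4),"rpy",np.round(s["tool_rot"],3),"F",np.round(s["force"],1),"w",round(s["grip_width"],4),"q",np.round(s["qpos"],2)); return s
E
python3 - <<'E'
from h import *
im=cv2.imread("pics/top0.png"); crop(im,80,115,230,200,3.4,"top0a"); crop(im,235,125,75,85,7,"top0b")
im=cv2.imread("pics/scene0.png"); crop(im,215,170,265,170,3,"sc0a"); 
E
```

```text
(no output)
```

View pics/top0a.png

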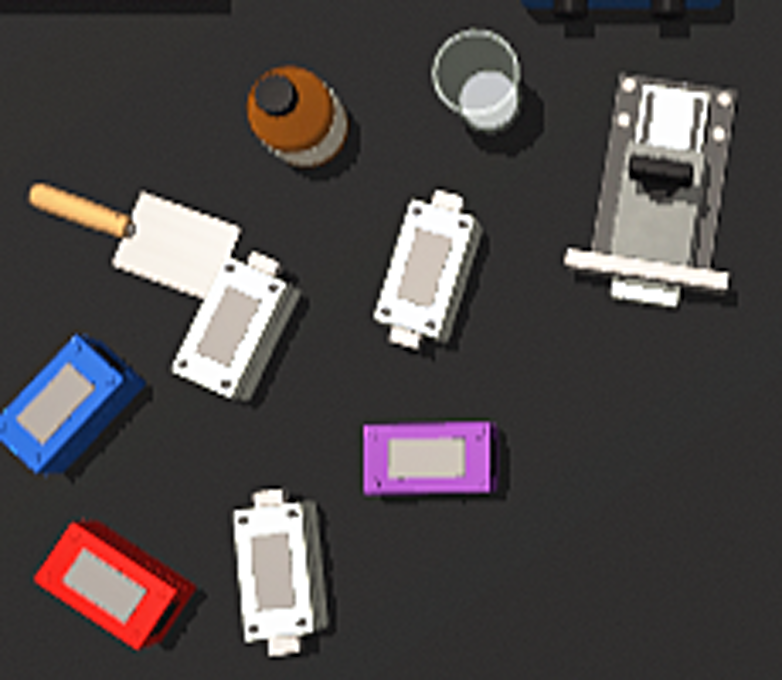

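View pics/top0b.png

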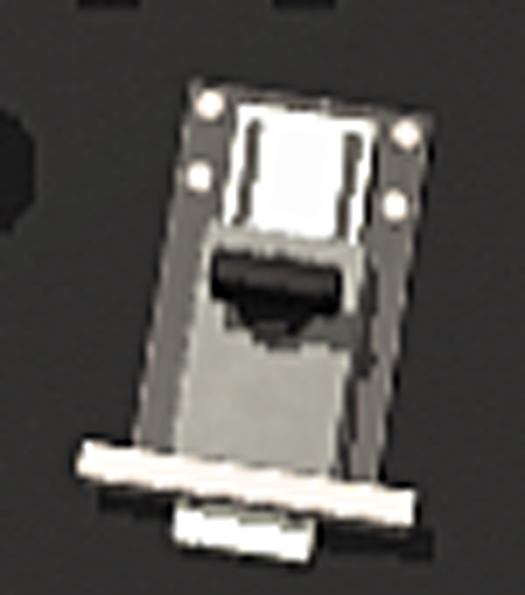

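View pics/sc0a.png

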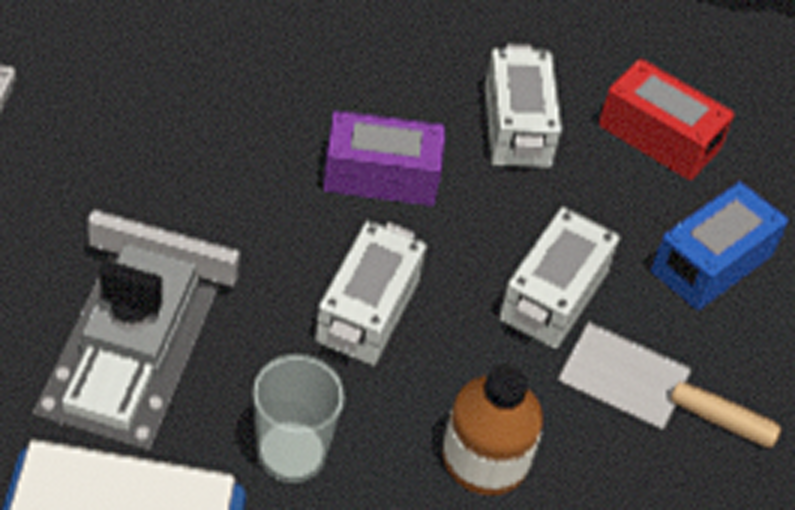

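```bash
cat >> h.py <<'E'
def carriers(c,im,thr=185,z=0.05,k=11,amin=200,amax=900,show=True):
    b=im.astype(int); m=((b.min(2)>thr)).astype(np.uint8)*255
    m=cv2.morphologyEx(m,cv2.MORPH_CLOSE,np.ones((3,3),np.uint8))
    # fill holes (label, screws)
    cs,_=cv2.findContours(m,cv2.RETR_EXTERNAL,cv2.CHAIN_APPROX_NONE); f=np.zeros_like(m); cv2.drawContours(f,cs,-1,255,-1)
    o=cv2.morphologyEx(f,cv2.MORPH_OPEN,cv2.getStructuringElement(cv2.MORPH_ELLIPSE,(k,k)))
    cs,_=cv2.findContours(o,cv2.RETR_EXTERNAL,cv2.CHAIN_APPROX_NONE); out=[]
    for q in cs:
        a=cv2.contourArea(q)
        if a<amin or a>amax: continue
        r=cv2.minAreaRect(q); bx=cv2.boxPoints(r); W=px2w(c,bx,z)
        e1=W[1]-W[0]; e2=W[2]-W[1]; l1,l2=np.linalg.norm(e1),np.linalg.norm(e2)
        e=e1 if l1>l2 else e2; yaw=np.arctan2(e[1],e[0]); yaw=(yaw+np.pi/2)%np.pi-np.pi/2
        out.append((W.mean(0)[:2],yaw,max(l1,l2),min(l1,l2)))
        if show: print("px",np.round(r[0],1),"xy",np.round(W.mean(0)[:2],4),"yaw",round(yaw,3),"len",np.round([max(l1,l2),min(l1,l2)],3),"area",a)
    return out
E
python3 - <<'E'
from h import *
im=cv2.imread("pics/top0.png"); c=cal("top")
for thr in (150,185,215): print(thr); carriers(c,im,thr)
# bar top, tray
g=im.min(2)
print("bar ends z.055 px guess", px2w(c,[[247,189],[294,197]],0.055).round(3).tolist())
print("knob", px2w(c,[[275,165]],0.097).round(3))
print("tray", px2w(c,[[339,209],[449,215],[447,278],[338,271]],0.015).round(3).tolist())
E
```

```text
150
px [269.5 375.9] xy [0.12   0.0338] yaw -1.263 len [0.11  0.038] area 496.5
px [159.9 283.1] xy [0.3543 0.3245] yaw 0.133 len [0.11  0.053] area 725.5
px [205.  249.5] xy [0.4429 0.2072] yaw -1.566 len [0.059 0.029] area 205.0
px [270.8 188.5] xy [0.608  0.0331] yaw -0.155 len [0.08  0.062] area 540.0
px [204.5 192.8] xy [0.5955 0.212 ] yaw -0.28 len [0.112 0.054] area 683.0
px [545.  171.4] xy [ 0.6573 -0.7071] yaw 0.492 len [0.096 0.09 ] area 687.0
px [343. 151.] xy [ 0.7119 -0.1632] yaw -0.016 len [0.045 0.044] area 205.0
px [277.  150.6] xy [0.7125 0.0167] yaw -0.155 len [0.056 0.054] area 335.0
px [90. 81.] xy [0.9094 0.539 ] yaw -1.569 len [0.135 0.052] area 830.5
px [555.  29.] xy [ 1.0642 -0.7622] yaw -0.07 len [0.172 0.023] area 365.0
px [ 7. 30.] xy [1.0601 0.7829] yaw 0.073 len [0.18 0.04] area 670.5
185
px [159.8 283.1] xy [0.3543 0.3247] yaw 0.138 len [0.11  0.053] area 723.5
px [204.5 192.8] xy [0.5955 0.2119] yaw -0.272 len [0.112 0.053] area 672.5
px [343. 151.] xy [ 0.7119 -0.1632] yaw -0.016 len [0.045 0.044] area 204.0
px [277.2 149.3] xy [0.7161 0.0162] yaw 1.428 len [0.053 0.049] area 279.5
px [90. 81.] xy [0.9094 0.539 ] yaw -1.569 len [0.135 0.052] area 809.5
px [555.   28.5] xy [ 1.0657 -0.7623] yaw -0.07 len [0.17  0.023] area 351.0
px [ 6.5 29.5] xy [1.0616 0.7845] yaw 0.073 len [0.177 0.037] area 651.0
215
px [159.9 283.1] xy [0.3544 0.3246] yaw 0.133 len [0.11  0.052] area 710.0
px [204.5 192.9] xy [0.5955 0.2119] yaw -0.272 len [0.112 0.052] area 666.0
px [277.5 149.5] xy [0.7155 0.0153] yaw -1.568 len [0.052 0.047] area 263.0
px [89.5 80.5] xy [0.9108 0.5405] yaw -1.569 len [0.132 0.049] area 766.5
px [ 5.5 37. ] xy [1.0389 0.7856] yaw 0.074 len [0.132 0.031] area 434.5
bar ends z.055 px guess [[0.605, 0.097, 0.055], [0.584, -0.029, 0.055]]
knob [[0.662 0.022 0.097]]
tray [[0.557, -0.156, 0.015], [0.541, -0.458, 0.015], [0.37, -0.446, 0.015], [0.387, -0.151, 0.015]]
```

>>> servo_tool(
  plan=[
    [24,-29,2,-0.073,-1],
    [48,-58,4,-0.146,-1],
    [73,-87,6,-0.22,-1],
    [97,-116,8,-0.29,-1],
    [122,-145,10,-0.365,-1],
    [146,-174,12,-0.44,-1],
    [171,-203,14,-0.51,-1],
    [195,-232,16,-0.58,-1],
    [220,-261,18,-0.655,-1],
    [245,-290,20,-0.73,-1],
  ],
  squeeze=60,
)

```text
clock: 0.98
position: [0.419, 0.3089, 0.2515]
tool_rot: [3.142, -0.0, 2.127]
force: [0.7, 0.1, 0.1]
grip_width: 0.085
```

>>> servo_tool(
  plan=[
    [24,-29,0,-0.073,-1],
    [48,-58,0,-0.146,-1],
    [73,-87,0,-0.22,-1],
    [97,-116,0,-0.29,-1],
    [122,-145,0,-0.365,-1],
    [146,-174,0,-0.44,-1],
    [171,-203,0,-0.51,-1],
    [195,-232,0,-0.58,-1],
    [220,-261,0,-0.655,-1],
    [237,-290,0,-0.725,-1],
  ],
)

```text
clock: 1.82
position: [0.6567, 0.019, 0.2509]
tool_rot: [-3.142, 0.0, 1.402]
force: [0.5, 0.2, -0.8]
grip_width: 0.0855
```

```bash
python3 - <<'E'
from h import *
st(); c,im=grab("wrist","w1"); import json
json.dump({k:np.array(v).tolist() for k,v in c.items()},open("pics/w1.json","w"))
E
```

```text
t 1.82 p [0.6567 0.019  0.2509] rpy [-3.142  0.     1.402] F [ 0.5  0.2 -0.8] w 0.0855 q [-0.4   0.6   0.45  1.5  -0.28  1.11 -0.06]
```

View pics/w1.png

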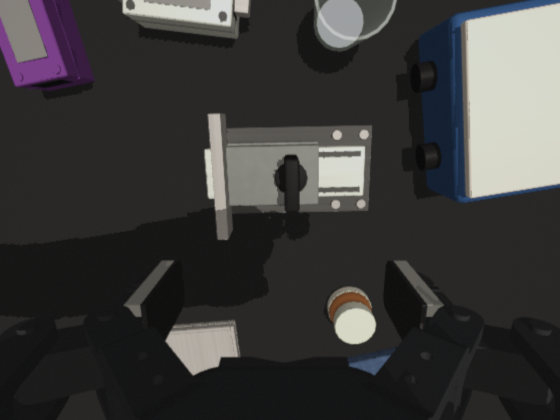

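```bash
python3 - <<'E'
from h import *
im=cv2.imread("pics/w1.png"); im=np.clip(im*1.6,0,255).astype(np.uint8); crop(im,195,100,185,145,4,"w1a")
E
```

```text
(no output)
```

View pics/w1a.png

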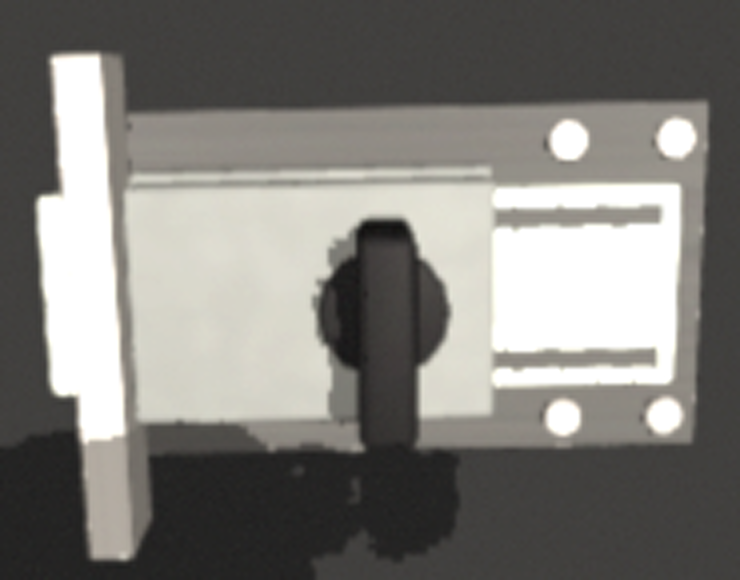

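```bash
python3 - <<'E'
from h import *
import json
c=json.load(open("pics/w1.json"))
f=lambda p:np.array(p)/4+np.array([195,100])
def show(n,p,z):
    P=px2w(c,f(p),z); print(n,P[:,:2].round(4).tolist()); return P[:,:2]
w=show("wing",[[387,228],[389,447]],.097); print(np.linalg.norm(w[0]-w[1]),w.mean(0))
b=show("bar top front edge",[[50,57],[90,557]],.055); print(np.linalg.norm(b[0]-b[1])); d=b[0]-b[1]; print("rail yaw",np.arctan2(-d[0],d[1]),"mid",b.mean(0))
b2=show("bar top back edge",[[102,54],[133,557]],.055); d=b2[0]-b2[1];print(np.arctan2(-d[0],d[1]), b2.mean(0))
r=show("rail front top z20",[[38,196],[55,396]],.020); d=r[0]-r[1];print("w",np.linalg.norm(d),np.arctan2(-d[0],d[1]),r.mean(0))
fo=show("foot back corners z6",[[708,101],[693,444]],.006); d=fo[0]-fo[1];print("w",np.linalg.norm(d),np.arctan2(-d[0],d[1]),fo.mean(0))
s=show("saddle back top z40",[[491,183],[490,414]],.040); d=s[0]-s[1];print("w",np.linalg.norm(d),np.arctan2(-d[0],d[1]),s.mean(0))
E
```

```text
wing [[0.6708, 0.0521], [0.6632, 0.0026]]
0.05007169561159265 [0.667011   0.02731965]
bar top front edge [[0.597, 0.1018], [0.5783, -0.026]]
0.1291737721479319
rail yaw -0.14507795486020844 mid [0.58766744 0.03786308]
bar top back edge [[0.6096, 0.1003], [0.5897, -0.028]]
-0.1539296777574665 [0.59966047 0.03617495]
rail front top z20 [[0.578, 0.068], [0.5698, 0.0119]]
w 0.05664062494279983 -0.1445525398151038 [0.57388911 0.03995455]
foot back corners z6 [[0.7659, 0.0614], [0.7515, -0.0375]]
w 0.09995081992955807 -0.14424719842906256 [0.75872393 0.01196228]
saddle back top z40 [[0.6997, 0.0524], [0.6907, -0.0089]]
w 0.06200043569185933 -0.1461236867682956 [0.69520413 0.02176508]
```

>>> servo_tool(
  plan=[
    [5,4,-25,0.02,-1],
    [10,8,-50,0.022,-1],
    [10,8,-75,0.022,-1],
    [10,8,-100,0.022,-1],
    [10,8,-125,0.022,-1],
    [10,8,-145,0.022,-1],
    [10,8,-165,0.022,-1],
    [10,8,-180,0.022,-1],
    [10,8,-187,0.022,-1],
    [10,8,-187,0.022,-1],
  ],
)

```text
clock: 2.7
position: [0.6643, 0.0285, 0.0627]
tool_rot: [-3.139, 0.001, 1.428]
force: [0.5, -1.5, -0.5]
grip_width: 0.0854
```

>>> servo_tool(
  plan=[
    [0,0,0,0,0.2],
    [0,0,0,0,0.5],
    [0,0,0,0,0.8],
    [0,0,0,0,1],
    [0,0,0,0,1],
    [0,0,0,0,1],
    [0,0,0,0,1],
    [0,0,0,0,1],
    [0,0,0,0,1],
    [0,0,0,0,1],
  ],
  squeeze=70,
)

```text
clock: 3.53
position: [0.6655, 0.0286, 0.0648]
tool_rot: [3.141, -0.0, 1.428]
force: [-1.2, 0.8, 5.1]
grip_width: 0.0129
```

>>> servo_tool(
  plan=[
    [-2,0.3,0,0,1],
    [-4,0.6,0,0,1],
    [-6,0.9,0,0,1],
    [-8,1.2,0,0,1],
    [-10,1.5,0,0,1],
    [-12,1.8,0,0,1],
    [-14,2.1,0,0,1],
    [-15,2.2,0,0,1],
    [-16,2.3,0,0,1],
    [-16,2.3,0,0,1],
  ],
)

```text
clock: 4.37
position: [0.6495, 0.0309, 0.0649]
tool_rot: [3.141, -0.0, 1.428]
force: [1.8, 1.0, 5.9]
grip_width: 0.0131
```

>>> servo_tool(
  plan=[
    [-0.5,0.1,0,0,1],
    [-1,0.15,0,0,1],
    [-1.5,0.2,0,0,1],
    [-2,0.3,0,0,1],
    [-2,0.3,0,0,1],
    [-2.5,0.4,0,0,1],
    [-3,0.4,0,0,1],
    [-3,0.4,0,0,1],
    [-3,0.4,0,0,1],
    [-3,0.4,0,0,1],
  ],
)

```text
clock: 5.2
position: [0.6487, 0.031, 0.065]
tool_rot: [3.136, -0.0, 1.428]
force: [16.8, -0.9, -5.7]
grip_width: 0.013
```

>>> servo_tool(
  plan=[
    [1,-0.6,0,-0.1,1],
    [1,-0.6,0,-0.2,1],
    [1,-0.6,0,-0.3,1],
    [1,-0.6,0,-0.4,1],
    [1,-0.6,0,-0.5,1],
    [1,-0.6,0,-0.6,1],
    [1,-0.6,0,-0.7,1],
    [1,-0.6,0,-0.8,1],
    [1,-0.6,0,-0.9,1],
    [1,-0.6,0,-1.0,1],
  ],
)

```text
clock: 6.03
position: [0.6515, 0.0289, 0.0652]
tool_rot: [3.135, -0.007, 0.422]
force: [31.3, -10.5, -17.7]
grip_width: 0.0132
```

>>> servo_tool(
  plan=[
    [0,0,0,-0.08,1],
    [0,0,0,-0.16,1],
    [0,0,0,-0.24,1],
    [0,0,0,-0.32,1],
    [0,0,0,-0.36,1],
    [0,0,0,-0.4,1],
    [0,0,0,-0.43,1],
    [0,0,0,-0.45,1],
    [0,0,0,-0.45,1],
    [0,0,0,-0.45,1],
  ],
)

```text
clock: 6.87
position: [0.6517, 0.0275, 0.0653]
tool_rot: [3.136, -0.01, -0.022]
force: [33.4, -16.8, -17.4]
grip_width: 0.0129
```

```bash
python3 - <<'E'
from h import *
s=st(); print(s["moment"].round(2) if hasattr(s["moment"],"round") else s["moment"])
E
```

```text
t 6.87 p [0.6517 0.0275 0.0653] rpy [ 3.136 -0.01  -0.022] F [ 33.4 -16.8 -17.4] w 0.0129 q [-0.57  0.9   0.72  1.67 -0.75  0.85 -1.12]
[-3.42 -7.1   1.46]
```

>>> servo_tool(
  plan=[
    [4,-1.5,0,0,1],
    [4,-1.5,0,0,1],
    [4,-1.5,0,0,0.7],
    [4,-1.5,0,0,0.4],
    [4,-1.5,0,0,0],
    [4,-1.5,0,0,-0.5],
    [4,-1.5,0,0,-1],
    [4,-1.5,0,0,-1],
    [4,-1.5,0,0,-1],
    [4,-1.5,0,0,-1],
  ],
)

```text
clock: 7.7
position: [0.6512, 0.0292, 0.0643]
tool_rot: [-3.142, 0.0, -0.022]
force: [0.5, 0.6, 0.2]
grip_width: 0.0857
```

>>> servo_tool(
  plan=[
    [0,0,20,0,-1],
    [0,0,45,0,-1],
    [0,0,75,0,-1],
    [0,0,105,0,-1],
    [0,0,135,0,-1],
    [0,0,160,0,-1],
    [0,0,180,0,-1],
    [0,0,185,0,-1],
    [0,0,185,0,-1],
    [0,0,185,0,-1],
  ],
)

```text
clock: 8.53
position: [0.651, 0.0293, 0.2487]
tool_rot: [-3.141, 0.0, -0.022]
force: [0.3, 0.1, -0.4]
grip_width: 0.0853
```

```bash
python3 - <<'E'
from h import *
import json
st(); c,im=grab("wrist","w2"); 
json.dump({k:np.array(v).tolist() for k,v in c.items()},open("pics/w2.json","w"))
c,im=grab("top","top2"); crop(np.clip(im*1.3,0,255).astype(np.uint8),100,125,210,160,3.7,"top2a")
E
```

```text
t 8.53 p [0.651  0.0293 0.2487] rpy [-3.141  0.    -0.022] F [ 0.3  0.1 -0.4] w 0.0853 q [-0.65  0.71  0.88  1.53 -0.58  1.17 -1.25]
```

View pics/w2.png

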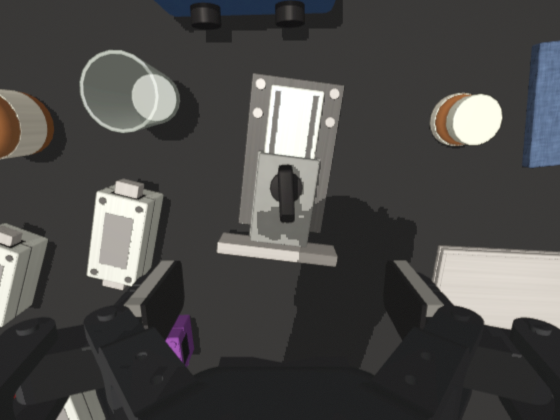

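View pics/top2a.png

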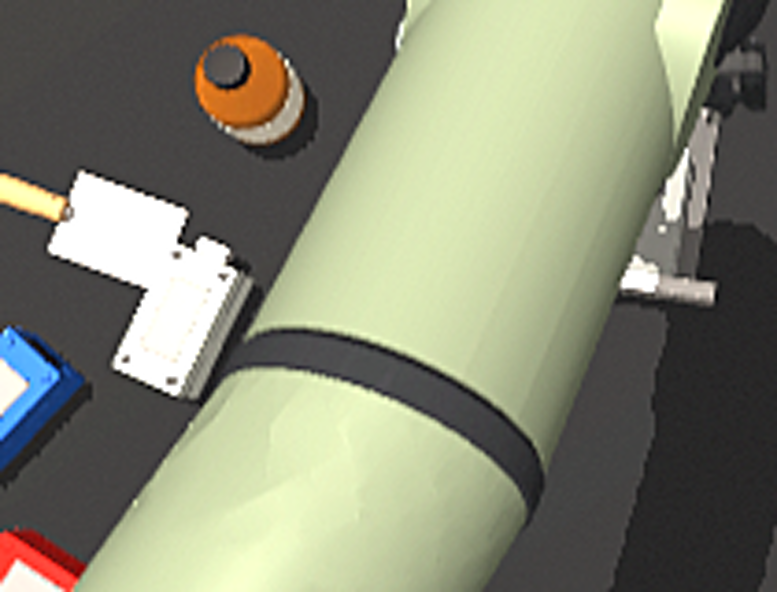

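```bash
python3 - <<'E'
from h import *
im=cv2.imread("pics/w2.png"); im=np.clip(im*1.5,0,255).astype(np.uint8); crop(im,205,60,150,215,2.75,"w2a")
E
```

```text
(no output)
```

View pics/w2a.png

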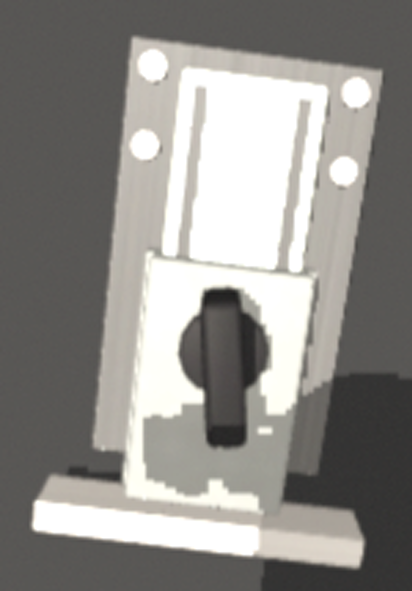

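```bash
python3 - <<'E'
from h import *
import json
c=json.load(open("pics/w2.json"))
f=lambda p:np.array(p)/2.75+np.array([205,60])
def show(n,p,z):
    P=px2w(c,f(p),z); print(n,P[:,:2].round(4).tolist()); return P[:,:2]
w=show("wing",[[223,302],[226,444]],.097); d=w[0]-w[1];print(np.linalg.norm(d),w.mean(0),"yaw",np.arctan2(d[1],d[0]))
b=show("bar top front edge",[[33,529],[362,568]],.055); d=b[0]-b[1]; print(np.linalg.norm(d),"rail yaw",np.arctan2(-d[0],d[1]),"mid",b.mean(0))
fo=show("foot back corners z6",[[133,37],[382,71]],.006); d=fo[0]-fo[1];print("w",np.linalg.norm(d),np.arctan2(-d[0],d[1]),fo.mean(0))
ff=show("foot front corners z6",[[93,450],[317,475]],.006); d=ff[0]-ff[1];print("w",np.linalg.norm(d),np.arctan2(-d[0],d[1]),ff.mean(0))
ex=np.array([np.cos(.147),-np.sin(.147)])
print("face to foot back", (fo.mean(0)-b.mean(0))@ex, "knob", (w.mean(0)-b.mean(0))@ex)
E
```

```text
wing [[0.6743, 0.0282], [0.6266, 0.0282]]
0.04772452539909385 [0.65042497 0.02822238] yaw 0.0007936832057082176
bar top front edge [[0.5802, 0.1044], [0.5607, -0.0249]]
0.13077192857154962 rail yaw -0.14954785117748312 mid [0.5704483  0.03972777]
foot back corners z6 [[0.7652, 0.0609], [0.7505, -0.0366]]
w 0.09857827527027417 -0.14961790265908173 [0.75786199 0.01215961]
foot front corners z6 [[0.5966, 0.0862], [0.5828, -0.0121]]
w 0.09925881772466119 -0.1391322125709244 [0.58973186 0.03705568]
face to foot back 0.18943035679084833 knob 0.08079931798677097
```

>>> servo_tool(
  plan=[
    [-8,26,0,-0.04,-1],
    [-16,52,0,-0.08,-1],
    [-24,78,0,-0.12,-1],
    [-32,104,0,-0.16,-1],
    [-40,130,0,-0.2,-1],
    [-48,156,-20,-0.24,-1],
    [-52,172,-40,-0.25,-1],
    [-55,182,-50,-0.25,-1],
    [-55,183,-50,-0.25,-1],
    [-55,183,-50,-0.25,-1],
  ],
)

```text
clock: 9.47
position: [0.5963, 0.2114, 0.1991]
tool_rot: [3.14, 0.0, -0.272]
force: [0.2, -1.0, 0.0]
grip_width: 0.0854
```

```bash
python3 - <<'E'
from h import *
import json
st(); c,im=grab("wrist","w3"); 
json.dump({k:np.array(v).tolist() for k,v in c.items()},open("pics/w3.json","w"))
c,im=grab("scene","sc3"); crop(im,200,170,265,170,3,"sc3a")
E
```

```text
t 9.47 p [0.5963 0.2114 0.1991] rpy [ 3.14   0.    -0.272] F [ 0.2 -1.   0. ] w 0.0854 q [-0.99  0.77  0.94  1.64 -0.69  1.09 -1.7 ]
```

View pics/w3.png

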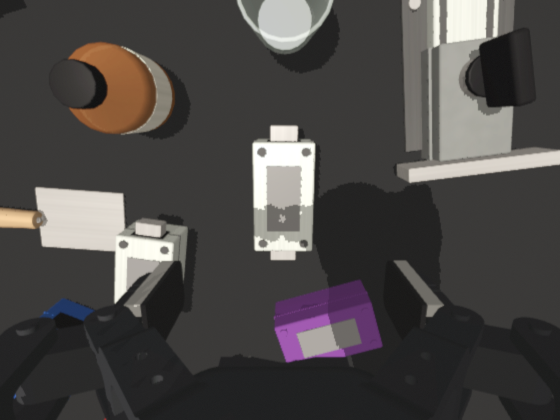

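View pics/sc3a.png

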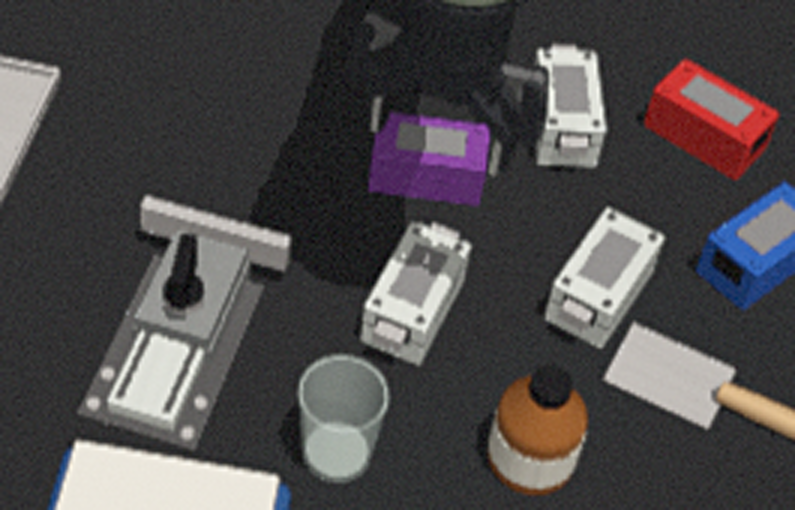

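```bash
cat >> h.py <<'E'
def quad(c,uv,z=0.05):
    P=px2w(c,uv,z)[:,:2]; a=(P[0]+P[1])/2; b=(P[2]+P[3])/2; d=a-b
    print("ctr",P.mean(0).round(4),"yaw",np.arctan2(d[1],d[0]).round(3),"L",np.linalg.norm(d).round(4),"W",np.linalg.norm(P[0]-P[1]).round(4),np.linalg.norm(P[2]-P[3]).round(4)); return P
E
python3 - <<'E'
from h import *
import json
c=json.load(open("pics/w3.json"))
quad(c,[[262,152],[305.5,151.5],[263,243],[303.5,242.5]])
quad(c,[[253.5,141],[314.5,141],[254.5,250],[311.5,249.5]])
im=cv2.imread("pics/w3.png"); crop(im,235,115,95,160,3.7,"w3a")
E
```

```text
ctr [0.5939 0.2139] yaw -0.277 L 0.0836 W 0.0375 0.0376
ctr [0.595  0.2137] yaw -0.281 L 0.0997 W 0.0522 0.0532
```

View pics/w3a.png

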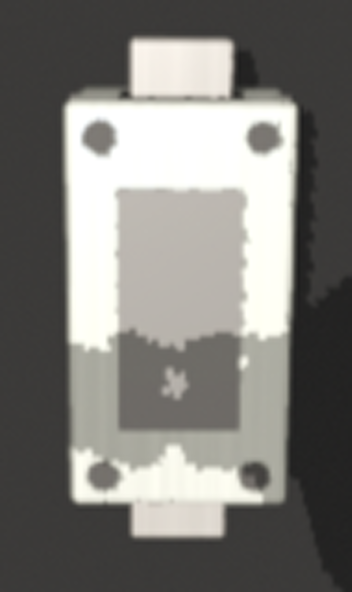

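>>> servo_tool(
  plan=[
    [-2,2.5,-25,-0.007,-1],
    [-2,2.5,-55,-0.007,-1],
    [-2,2.5,-85,-0.007,-1],
    [-2,2.5,-115,-0.007,-1],
    [-2,2.5,-140,-0.007,-1],
    [-2,2.5,-160,-0.007,-1],
    [-2,2.5,-178,-0.007,-1],
    [-2,2.5,-188,-0.007,-1],
    [-2,2.5,-190,-0.007,-1],
    [-2,2.5,-190,-0.007,-1],
  ],
)

```text
clock: 10.4
position: [0.5948, 0.2139, 0.0099]
tool_rot: [-3.141, -0.0, -0.28]
force: [0.2, 0.2, 0.1]
grip_width: 0.0853
```

>>> servo_tool(
  plan=[
    [0,0,0,0,-0.5],
    [0,0,0,0,-0.2],
    [0,0,0,0,0.2],
    [0,0,0,0,0.5],
    [0,0,0,0,1],
    [0,0,0,0,1],
    [0,0,0,0,1],
    [0,0,0,0,1],
    [0,0,0,0,1],
    [0,0,0,0,1],
  ],
  squeeze=80,
)

```text
clock: 11.23
position: [0.5948, 0.2145, 0.0107]
tool_rot: [-3.141, -0.001, -0.279]
force: [-3.4, -1.3, 12.5]
grip_width: 0.0529
```

>>> servo_tool(
  plan=[
    [0,0,15,0,1],
    [0,0,35,0,1],
    [0,0,60,0,1],
    [-10,-15,72,0.03,1],
    [-27,-40,72,0.06,1],
    [-47,-70,72,0.1,1],
    [-67,-102,72,0.131,1],
    [-87,-132,72,0.131,1],
    [-100,-152,72,0.131,1],
    [-107,-162,72,0.131,1],
  ],
)

```text
clock: 12.07
position: [0.4855, 0.0501, 0.0825]
tool_rot: [-3.141, 0.0, -0.151]
force: [1.0, -0.4, -5.3]
grip_width: 0.053
```

>>> servo_tool(
  plan=[
    [0,0,0,0,1],
    [0,0,-10,0,1],
    [0,0,-25,0,1],
    [0,0,-40,0,1],
    [0,0,-52,0,1],
    [0,0,-60,0,1],
    [0,0,-66,0,1],
    [0,0,-69,0,1],
    [0,0,-69,0,1],
    [0,0,-69,0,1],
  ],
)

```text
clock: 12.9
position: [0.4875, 0.0527, 0.0125]
tool_rot: [-3.141, -0.0, -0.148]
force: [0.1, -0.2, -4.9]
grip_width: 0.0531
```

```bash
python3 - <<'E'
from h import *
import json
st(); c,im=grab("wrist","w4"); 
json.dump({k:np.array(v).tolist() for k,v in c.items()},open("pics/w4.json","w"))
E
```

```text
t 12.9 p [0.4875 0.0527 0.0125] rpy [-3.141 -0.    -0.148] F [ 0.1 -0.2 -4.9] w 0.0531 q [-0.66  0.8   0.6   2.11 -0.94  0.52 -1.06]
```

View pics/w4.png

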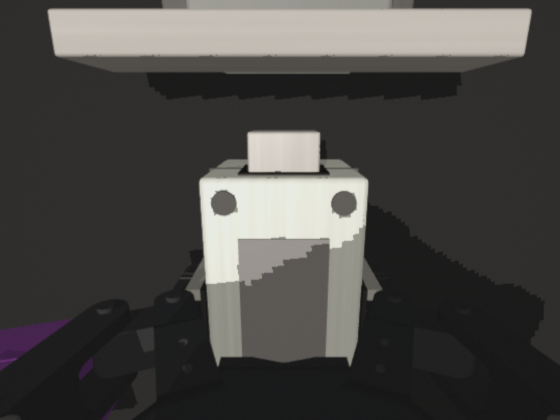

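>>> servo_tool(
  plan=[
    [4,-0.6,0,0,1],
    [8,-1.2,0,0,1],
    [12,-1.8,0,0,1],
    [15,-2.2,0,0,1],
    [18,-2.7,0,0,1],
    [20,-3,0,0,1],
    [22,-3.3,0,0,1],
    [24,-3.6,0,0,1],
    [26,-3.9,0,0,1],
    [27,-4,0,0,1],
  ],
)

```text
clock: 13.78
position: [0.5134, 0.0487, 0.0121]
tool_rot: [-3.141, 0.002, -0.148]
force: [-6.3, 0.6, -0.3]
grip_width: 0.0533
```

>>> servo_tool(
  plan=[
    [1,-0.1,0,0,1],
    [2,-0.3,0,0,1],
    [3,-0.4,0,0,1],
    [4,-0.6,0,0,1],
    [5,-0.7,0,0,1],
    [5.5,-0.8,0,0,1],
    [6,-0.9,0,0,1],
    [6,-0.9,0,0,1],
    [6,-0.9,0,0,1],
    [6,-0.9,0,0,1],
  ],
)

```text
clock: 14.62
position: [0.5193, 0.0478, 0.0121]
tool_rot: [-3.141, 0.002, -0.148]
force: [-5.4, 0.5, -0.1]
grip_width: 0.0532
```

>>> servo_tool(
  plan=[
    [0.5,-0.1,0,0,1],
    [1,-0.1,0,0,1],
    [1.5,-0.2,0,0,1],
    [2,-0.3,0,0,1],
    [2.5,-0.4,0,0,1],
    [3,-0.4,0,0,1],
    [3.3,-0.5,0,0,1],
    [3.6,-0.5,0,0,1],
    [3.6,-0.5,0,0,1],
    [3.6,-0.5,0,0,1],
  ],
)

```text
clock: 15.45
position: [0.5215, 0.0475, 0.0119]
tool_rot: [-3.141, 0.005, -0.148]
force: [-16.1, 2.2, 5.2]
grip_width: 0.0528
```

>>> servo_tool(
  plan=[
    [0.4,0,0,0,1],
    [0.8,-0.1,0,0,1],
    [0.8,-0.1,0,0,1],
    [0.8,-0.1,0,0,1],
    [0.8,-0.1,0,0,1],
    [0.8,-0.1,0,0,1],
    [0.8,-0.1,0,0,1],
    [0.8,-0.1,0,0,1],
    [0.8,-0.1,0,0,1],
    [0.8,-0.1,0,0,1],
  ],
)

```text
clock: 16.28
position: [0.5215, 0.0475, 0.0118]
tool_rot: [-3.141, 0.006, -0.148]
force: [-20.6, 3.8, 7.9]
grip_width: 0.0532
```

>>> servo_tool(
  plan=[
    [-5,0.7,0,0,1],
    [-12,1.8,0,0,1],
    [-25,3.7,0,0,1],
    [-40,6,0,0,1],
    [-50,7.5,0,0,1],
    [-55,8,0,0,1],
    [-55,8,0,0,1],
    [-55,8,0,0,1],
    [-55,8,0,0,1],
    [-55,8,0,0,1],
  ],
)

```text
clock: 17.12
position: [0.4703, 0.055, 0.0123]
tool_rot: [3.142, -0.001, -0.148]
force: [-0.2, 0.2, -4.7]
grip_width: 0.0533
```

```bash
python3 - <<'E'
from h import *
import json
st(); c,im=grab("wrist","w5"); 
json.dump({k:np.array(v).tolist() for k,v in c.items()},open("pics/w5.json","w"))
c,im=grab("top","top5"); crop(im,80,115,230,200,3.4,"top5a")
E
```

```text
t 17.12 p [0.4703 0.055  0.0123] rpy [ 3.142e+00 -1.000e-03 -1.480e-01] F [-0.2  0.2 -4.7] w 0.0533 q [-0.66  0.78  0.58  2.15 -0.96  0.49 -1.05]
```

View pics/w5.png

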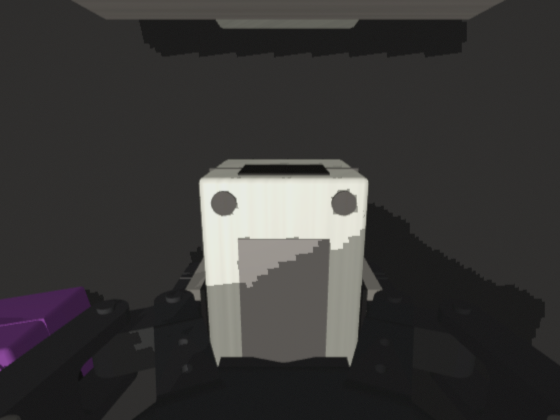

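View pics/top5a.png

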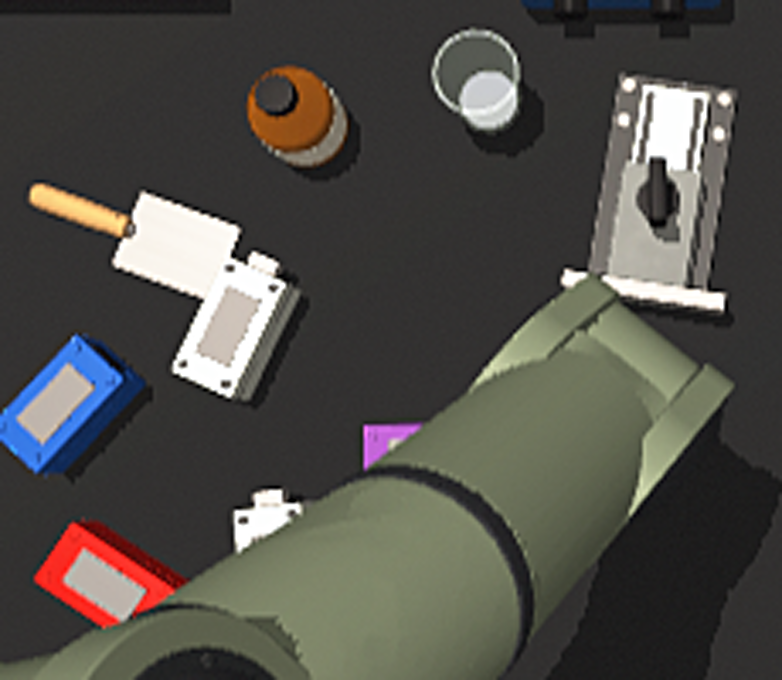

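>>> servo_tool(
  plan=[
    [0,0,0,0.11,1],
    [0,0,0,0.22,1],
    [0,0,0,0.33,1],
    [0,0,0,0.44,1],
    [0,0,0,0.55,1],
    [0,0,0,0.66,1],
    [0,0,0,0.77,1],
    [0,0,0,0.88,1],
    [0,0,0,0.99,1],
    [0,0,0,1.1,1],
  ],
)

```text
clock: 18.05
position: [0.4698, 0.0549, 0.0123]
tool_rot: [3.141, 0.0, 0.957]
force: [0.7, -1.3, -3.9]
grip_width: 0.0533
```

>>> servo_tool(
  plan=[
    [0,0,0,0.11,1],
    [0,0,0,0.22,1],
    [0,0,0,0.33,1],
    [0,0,0,0.44,1],
    [0,0,0,0.55,1],
    [0,0,0,0.66,1],
    [0,0,0,0.77,1],
    [0,0,0,0.88,1],
    [0,0,0,0.99,1],
    [0,0,0,1.1,1],
  ],
)

```text
clock: 18.88
position: [0.4698, 0.0548, 0.0122]
tool_rot: [-3.141, 0.0, 2.057]
force: [1.1, -0.3, -4.2]
grip_width: 0.0531
```

>>> servo_tool(
  plan=[
    [0,0,0,0.11,1],
    [0,0,0,0.22,1],
    [0,0,0,0.33,1],
    [0,0,0,0.44,1],
    [0,0,0,0.55,1],
    [0,0,0,0.66,1],
    [0,0,0,0.77,1],
    [0,0,0,0.88,1],
    [0,0,0,0.942,1],
    [0,0,0,0.942,1],
  ],
)

```text
clock: 19.72
position: [0.4697, 0.0546, 0.0122]
tool_rot: [-3.141, -0.0, 2.996]
force: [0.8, -0.3, -5.6]
grip_width: 0.0531
```

```bash
python3 - <<'E'
from h import *
import json
st(); c,im=grab("wrist","w6"); 
json.dump({k:np.array(v).tolist() for k,v in c.items()},open("pics/w6.json","w"))
c,im=grab("scene","sc6"); 
E
```

```text
t 19.72 p [0.4697 0.0546 0.0122] rpy [-3.141 -0.     2.996] F [ 0.8 -0.3 -5.6] w 0.0531 q [-0.14  0.67 -0.13  2.13  0.23  0.36  0.97]
```

View pics/w6.png

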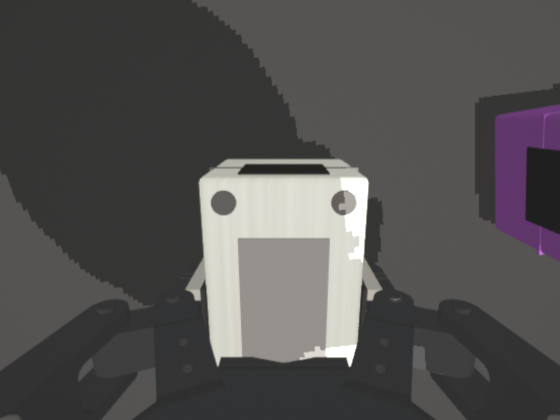

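View pics/sc6.png

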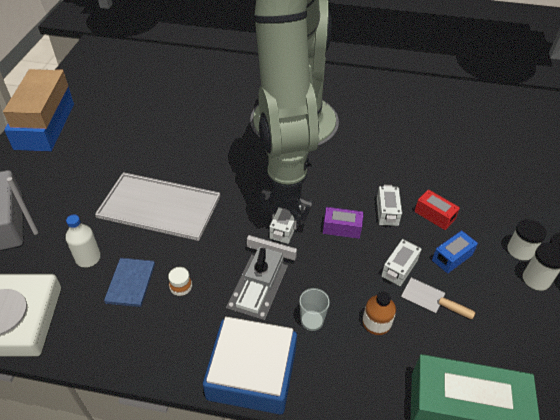

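>>> servo_tool(
  plan=[
    [6,-0.9,0,0,1],
    [14,-2.1,0,0,1],
    [22,-3.3,0,0,1],
    [29,-4.3,0,0,1],
    [34,-5,0,0,1],
    [37,-5.5,0,0,1],
    [39,-5.7,0,0,1],
    [41,-6,0,0,1],
    [43,-6.3,0,0,1],
    [45,-6.6,0,0,1],
  ],
)

```text
clock: 20.65
position: [0.5136, 0.0485, 0.0121]
tool_rot: [-3.141, -0.002, 2.994]
force: [-6.7, 1.8, -0.2]
grip_width: 0.053
```

>>> servo_tool(
  plan=[
    [1,-0.1,0,0,1],
    [2,-0.3,0,0,1],
    [3,-0.4,0,0,1],
    [4,-0.6,0,0,1],
    [5,-0.7,0,0,1],
    [6,-0.9,0,0,1],
    [7,-1,0,0,1],
    [7.5,-1.1,0,0,1],
    [8,-1.2,0,0,1],
    [8,-1.2,0,0,1],
  ],
)

```text
clock: 21.48
position: [0.5187, 0.0476, 0.0116]
tool_rot: [-3.14, -0.007, 2.994]
force: [-22.9, 5.9, 8.3]
grip_width: 0.0533
```

>>> servo_tool(
  plan=[
    [-8,1.2,0,0,1],
    [-20,3,0,0,1],
    [-40,6,3,0,1],
    [-55,8,10,-0.05,1],
    [-60,0,20,-0.15,1],
    [-60,-10,30,-0.26,1],
    [-60,-20,40,-0.37,1],
    [-60,-30,45,-0.48,1],
    [-60,-40,45,-0.59,1],
    [-60,-50,45,-0.7,1],
  ],
)

```text
clock: 22.32
position: [0.4629, -0.0031, 0.0578]
tool_rot: [3.141, 0.001, 2.288]
force: [-0.9, 0.7, -5.0]
grip_width: 0.0526
```

```bash
python3 - <<'E'
from h import *
import json
st(); c,im=grab("scene","sc7"); crop(im,180,150,240,170,3.3,"sc7a")
c,im=grab("wrist","w7")
im=cv2.imread("pics/top0.png"); c=cal("top")
m=((im.min(2)>110)).astype(np.uint8)*255; m[:200]=0; m[290:]=0; m[:,:325]=0; m[:,460:]=0
cs,_=cv2.findContours(m,cv2.RETR_EXTERNAL,cv2.CHAIN_APPROX_NONE); q=max(cs,key=cv2.contourArea); r=cv2.minAreaRect(q); bx=cv2.boxPoints(r); print(bx.round(1).tolist())
W=px2w(c,bx,0.015)[:,:2]; print(W.round(4).tolist(), W.mean(0).round(4)); 
for i in range(4): d=W[(i+1)%4]-W[i]; print(np.linalg.norm(d).round(4),np.arctan2(d[1],d[0]).round(3))
E
```

```text
t 22.32 p [ 0.4629 -0.0031  0.0578] rpy [3.141e+00 1.000e-03 2.288e+00] F [-0.9  0.7 -5. ] w 0.0526 q [-0.13  0.56  0.01  2.15 -0.02  0.43  0.61]
[[335.70001220703125, 269.5], [340.79998779296875, 207.1999969482422], [452.0, 216.1999969482422], [447.0, 278.6000061035156]]
[[0.3907, -0.1446], [0.5617, -0.1606], [0.5379, -0.4665], [0.368, -0.4457]] [ 0.4646 -0.3043]
0.1717 -0.093
0.3069 -1.648
0.1711 3.019
0.302 1.496
```

View pics/sc7a.png

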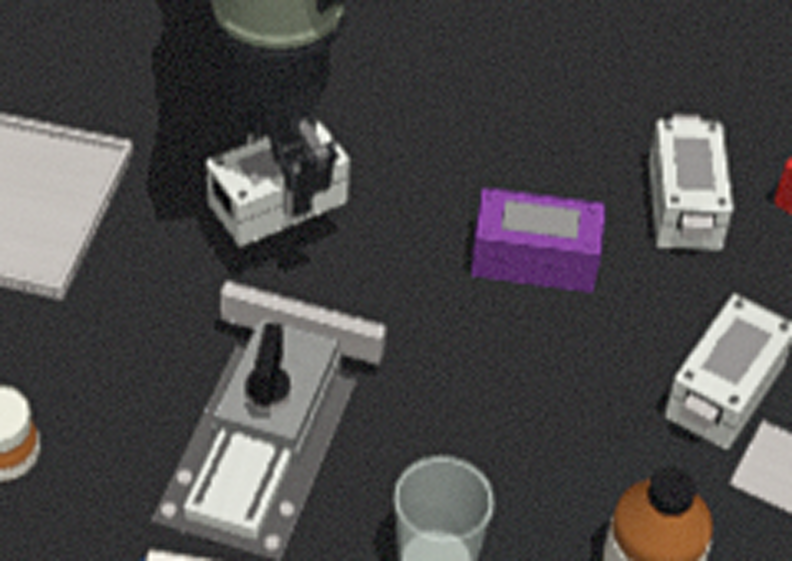

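View pics/w7.png

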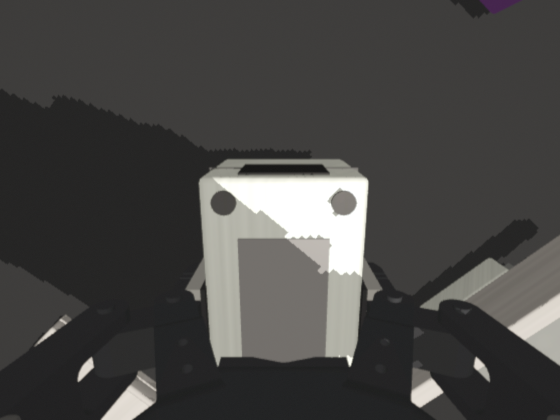

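```bash
python3 - <<'E'
from h import *
im=cv2.imread("pics/sc7.png"); a=np.clip(im.astype(float)*1.0,0,255); a=(255*(a/255)**0.5).astype(np.uint8); crop(a,235,180,60,50,10,"sc7b")
im=cv2.imread("pics/w7.png"); a=(255*(im/255.)**0.5).astype(np.uint8); crop(a,190,140,190,90,4,"w7b")
E
```

```text
(no output)
```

View pics/sc7b.png

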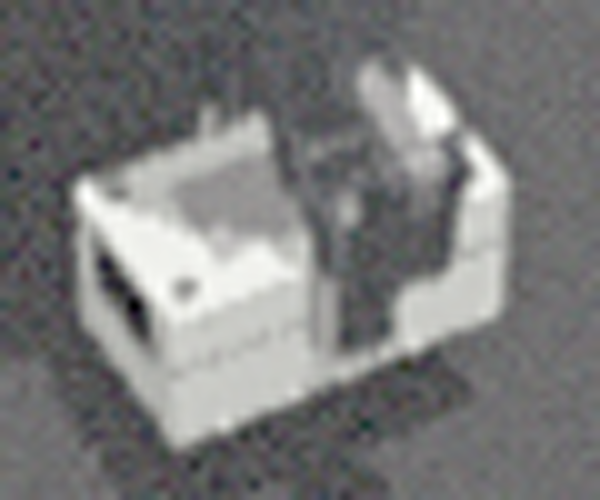

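View pics/w7b.png

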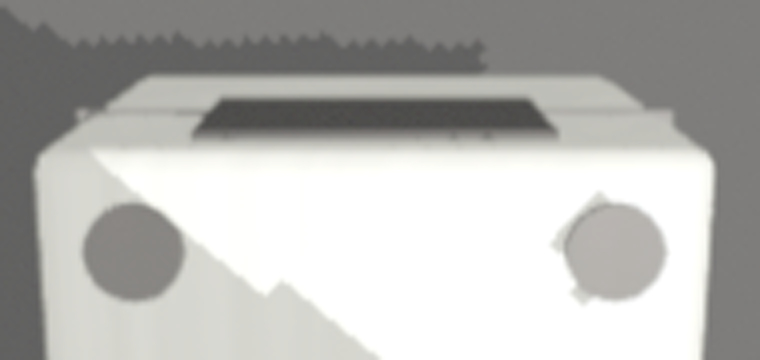

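>>> servo_tool(
  plan=[
    [0,-19,0,-0.115,1],
    [0,-38,0,-0.23,1],
    [0,-57,0,-0.345,1],
    [0,-76,0,-0.46,1],
    [0,-95,0,-0.575,1],
    [0,-114,0,-0.69,1],
    [0,-133,0,-0.805,1],
    [0,-152,0,-0.92,1],
    [0,-171,0,-1.035,1],
    [0,-190,0,-1.15,1],
  ],
)

```text
clock: 23.25
position: [0.4627, -0.1929, 0.0572]
tool_rot: [-3.141, -0.0, 1.142]
force: [-0.5, 0.0, -4.4]
grip_width: 0.0532
```

>>> servo_tool(
  plan=[
    [0,-19,0,-0.115,1],
    [0,-38,0,-0.23,1],
    [0,-57,0,-0.345,1],
    [0,-76,0,-0.46,1],
    [0,-95,0,-0.575,1],
    [-1,-114,0,-0.69,1],
    [-2,-133,0,-0.805,1],
    [-3,-152,0,-0.92,1],
    [-4,-171,0,-1.035,1],
    [-5,-190,0,-1.15,1],
  ],
)

```text
clock: 24.08
position: [0.4578, -0.3827, 0.0569]
tool_rot: [-3.141, 0.0, -0.008]
force: [0.1, 0.4, -4.6]
grip_width: 0.0531
```

>>> servo_tool(
  plan=[
    [0,-5,0,-0.058,1],
    [0,-9,0,-0.058,1],
    [0,-9,-8,-0.058,1],
    [0,-9,-18,-0.058,1],
    [0,-9,-26,-0.058,1],
    [0,-9,-32,-0.058,1],
    [0,-9,-36,-0.058,1],
    [0,-9,-36,-0.058,1],
    [0,-9,-36,-0.058,1],
    [0,-9,-36,-0.058,1],
  ],
)

```text
clock: 24.92
position: [0.4578, -0.3918, 0.0216]
tool_rot: [3.141, -0.0, -0.064]
force: [0.4, -0.6, -5.3]
grip_width: 0.0534
```

```bash
python3 - <<'E'
from h import *
import json
st(); c,im=grab("top","top8");c,im=grab("wrist","w8");
E
```

```text
t 24.92 p [ 0.4578 -0.3918  0.0216] rpy [ 3.141 -0.    -0.064] F [ 0.4 -0.6 -5.3] w 0.0534 q [ 0.25  0.86  0.55  1.81 -0.69  0.67 -0.43]
```

View pics/top8.png

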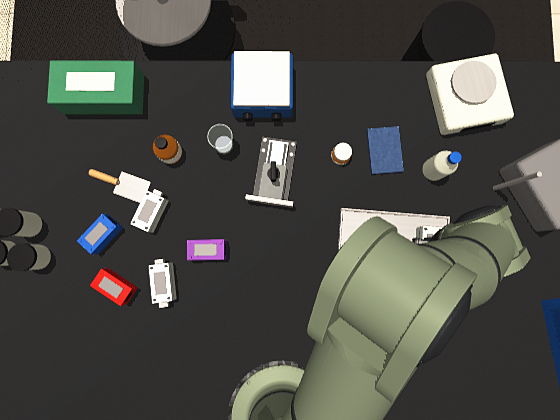

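View pics/w8.png

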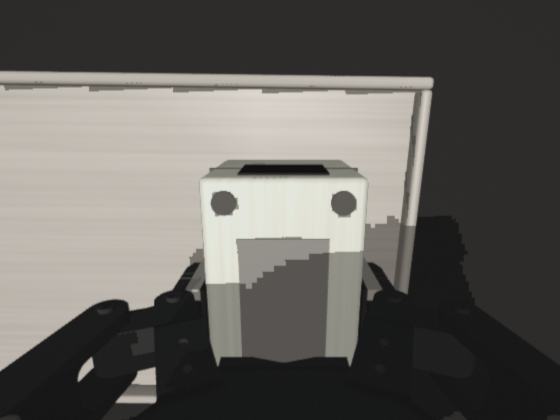

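>>> servo_tool(
  plan=[
    [0,0,-2,0,1],
    [0,0,-4,0,1],
    [0,0,-5.5,0,1],
    [0,0,-6,0,1],
    [0,0,-6,0,1],
    [0,0,-6,0,0.3],
    [0,0,-6,0,0],
    [0,0,-6,0,-0.3],
    [0,0,-6,0,-0.5],
    [0,0,-6,0,-0.5],
  ],
)

```text
clock: 25.85
position: [0.4577, -0.3918, 0.0154]
tool_rot: [3.141, -0.0, -0.064]
force: [0.4, 0.5, 0.2]
grip_width: 0.0639
```

>>> servo_tool(
  plan=[
    [0,0,0,0,-0.5],
    [0,0,10,0,-0.5],
    [0,0,30,0,-0.5],
    [0,0,55,0,-0.5],
    [0,0,85,0,-0.6],
    [0,0,115,0,-1],
    [0,0,145,0,-1],
    [0,15,175,0,-1],
    [0,40,190,0,-1],
    [0,75,190,0,-1],
  ],
)

```text
clock: 26.68
position: [0.4577, -0.3187, 0.2091]
tool_rot: [3.139, -0.005, -0.068]
force: [1.8, -0.8, 0.1]
grip_width: 0.0854
```

```bash
python3 - <<'E'
from h import *
import json
st(); c,im=grab("wrist","w9");
E
```

```text
t 26.68 p [ 0.4577 -0.3187  0.2091] rpy [ 3.139 -0.005 -0.068] F [ 1.8 -0.8  0.1] w 0.0854 q [-0.04  0.56  0.79  1.84 -0.49  0.94 -0.68]
```

View pics/w9.png

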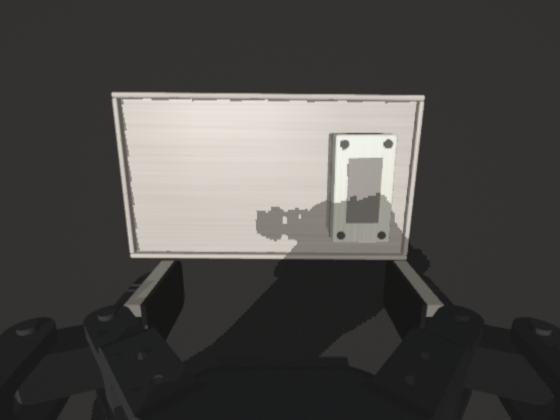

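>>> servo_tool(
  plan=[
    [3,21,0,0.112,-1],
    [6,42,0,0.224,-1],
    [9,64,0,0.336,-1],
    [12,85,0,0.448,-1],
    [15,106,0,0.56,-1],
    [18,127,0,0.672,-1],
    [21,149,0,0.784,-1],
    [24,170,0,0.896,-1],
    [26,191,0,1.008,-1],
    [28,213,0,1.12,-1],
  ],
)

```text
clock: 27.57
position: [0.4855, -0.103, 0.2059]
tool_rot: [3.141, -0.0, 1.061]
force: [0.5, 0.7, -0.3]
grip_width: 0.0856
```

>>> servo_tool(
  plan=[
    [3,21,0,0.112,-1],
    [6,42,0,0.224,-1],
    [9,64,0,0.336,-1],
    [12,85,0,0.448,-1],
    [14,106,0,0.56,-1],
    [5,127,0,0.672,-1],
    [-5,149,0,0.784,-1],
    [-15,170,0,0.896,-1],
    [-25,191,0,1.008,-1],
    [-35,213,0,1.12,-1],
  ],
)

```text
clock: 28.4
position: [0.45, 0.1098, 0.2059]
tool_rot: [3.141, 0.001, 2.181]
force: [-0.1, 0.2, -1.0]
grip_width: 0.0854
```

>>> servo_tool(
  plan=[
    [-10,22,0,0.112,-1],
    [-20,44,0,0.224,-1],
    [-30,66,0,0.336,-1],
    [-40,88,0,0.448,-1],
    [-50,110,0,0.56,-1],
    [-60,132,0,0.672,-1],
    [-70,154,0,0.784,-1],
    [-80,176,0,0.896,-1],
    [-90,198,0,1.008,-1],
    [-96,217,0,1.105,-1],
  ],
)

```text
clock: 29.23
position: [0.3537, 0.3274, 0.2059]
tool_rot: [-3.141, 0.001, -2.996]
force: [0.1, -0.1, -0.8]
grip_width: 0.0854
```

```bash
python3 - <<'E'
from h import *
import json
c=cal("top"); carriers(c,cv2.imread("pics/top8.png")[:, :330],185)
st(); c,im=grab("wrist","w10");
json.dump({k:np.array(v).tolist() for k,v in c.items()},open("pics/w10.json","w"))
E
```

```text
px [159.8 283.1] xy [0.3543 0.3247] yaw 0.138 len [0.11  0.053] area 723.5
px [276.9 151.5] xy [0.7101 0.017 ] yaw -0.133 len [0.061 0.053] area 351.5
px [90. 81.] xy [0.9094 0.539 ] yaw -1.569 len [0.135 0.052] area 809.5
px [ 6.5 29.5] xy [1.0616 0.7845] yaw 0.073 len [0.177 0.037] area 651.0
t 29.23 p [0.3537 0.3274 0.2059] rpy [-3.141e+00  1.000e-03 -2.996e+00] F [ 0.1 -0.1 -0.8] w 0.0854 q [-0.75  0.33 -0.15  1.99  0.07  0.82  0.78]
```

View pics/w10.png

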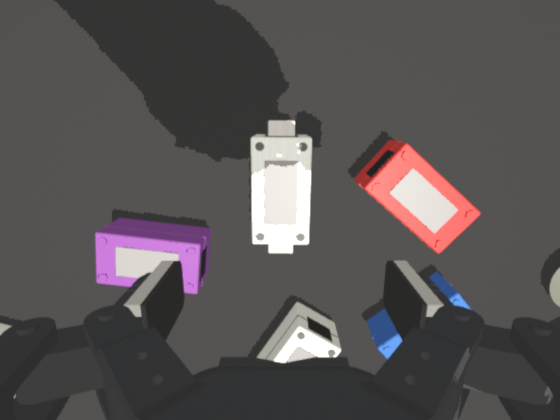

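```bash
python3 - <<'E'
from h import *
import json
c=json.load(open("pics/w10.json"))
quad(c,[[259.5,146.5],[303,146.5],[260,236.5],[301,236.5]])
quad(c,[[250.5,136],[312.5,136],[252,244],[309.5,244]])
E
```

```text
ctr [0.3555 0.3269] yaw -3.007 L 0.0839 W 0.0382 0.0388
ctr [0.3547 0.327 ] yaw -3.005 L 0.1005 W 0.0541 0.0547
```

>>> servo_tool(
  plan=[
    [3,0,-25,-0.01,-1],
    [3,0,-55,-0.01,-1],
    [3,0,-85,-0.01,-1],
    [3,0,-115,-0.01,-1],
    [3,0,-145,-0.01,-1],
    [3,0,-168,-0.01,-1],
    [3,0,-185,-0.01,-1],
    [3,0,-194,-0.01,-1],
    [3,0,-196,-0.01,-1],
    [3,0,-196,-0.01,-1],
  ],
)

```text
clock: 30.12
position: [0.3578, 0.3262, 0.0095]
tool_rot: [-3.141, 0.0, -3.013]
force: [0.3, 0.4, 0.5]
grip_width: 0.0853
```

>>> servo_tool(
  plan=[
    [0,0,0,0,-0.5],
    [0,0,0,0,-0.2],
    [0,0,0,0,0.2],
    [0,0,0,0,0.5],
    [0,0,0,0,1],
    [0,0,0,0,1],
    [0,0,0,0,1],
    [0,0,0,0,1],
    [0,0,0,0,1],
    [0,0,0,0,1],
  ],
)

```text
clock: 30.95
position: [0.3581, 0.3265, 0.0105]
tool_rot: [3.141, 0.001, -3.013]
force: [-1.8, -3.0, 16.4]
grip_width: 0.0533
```

>>> servo_tool(
  plan=[
    [0,0,15,0,1],
    [0,0,40,0,1],
    [0,0,68,0,1],
    [5,-12,80,-0.03,1],
    [15,-36,80,-0.07,1],
    [28,-68,80,-0.11,1],
    [42,-102,80,-0.15,1],
    [56,-136,80,-0.2,1],
    [70,-170,80,-0.25,1],
    [84,-204,80,-0.276,1],
  ],
)

```text
clock: 31.78
position: [0.4419, 0.1205, 0.0898]
tool_rot: [3.141, 0.0, 2.992]
force: [1.6, -0.1, -5.4]
grip_width: 0.0531
```

>>> servo_tool(
  plan=[
    [12,-30,0,0,1],
    [20,-52,0,0,1],
    [27,-66,-3,0,1],
    [28,-68,-15,0,1],
    [28,-68,-32,0,1],
    [28,-68,-50,0,1],
    [28,-68,-65,0,1],
    [28,-68,-74,0,1],
    [28,-68,-77,0,1],
    [28,-68,-77,0,1],
  ],
)

```text
clock: 32.62
position: [0.4694, 0.0543, 0.0122]
tool_rot: [-3.141, -0.001, 2.995]
force: [-0.3, 0.6, -5.2]
grip_width: 0.0531
```

```bash
python3 - <<'E'
from h import *
st(); c,im=grab("wrist","w11"); c,im=grab("scene","sc11"); crop(im,180,150,240,170,3.3,"sc11a")
E
```

```text
t 32.62 p [0.4694 0.0543 0.0122] rpy [-3.141e+00 -1.000e-03  2.995e+00] F [-0.3  0.6 -5.2] w 0.0531 q [-0.2   0.67 -0.05  2.13  0.1   0.35  1.09]
```

View pics/sc11a.png

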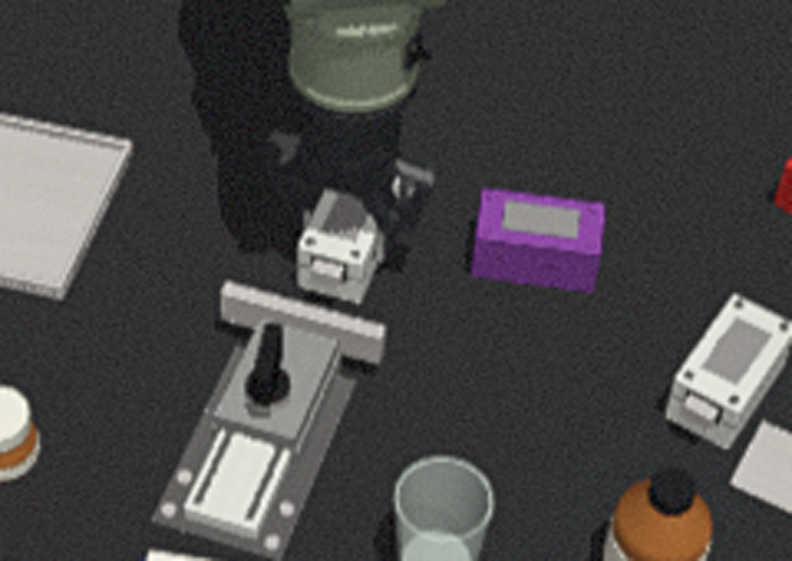

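View pics/w11.png

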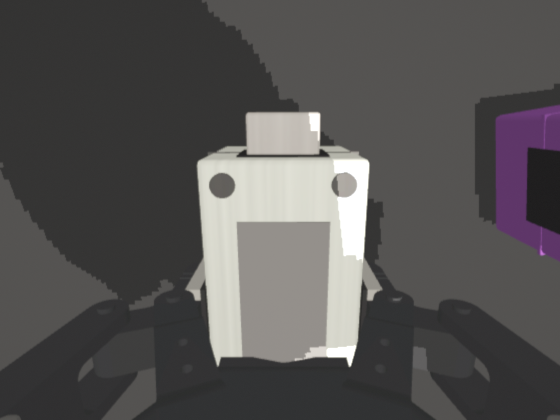

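>>> servo_tool(
  plan=[
    [6,-0.9,0,0,1],
    [14,-2.1,0,0,1],
    [22,-3.3,0,0,1],
    [29,-4.3,0,0,1],
    [34,-5,0,0,1],
    [37,-5.5,0,0,1],
    [40,-5.9,0,0,1],
    [43,-6.4,0,0,1],
    [45,-6.7,0,0,1],
    [47,-7,0,0,1],
  ],
)

```text
clock: 33.55
position: [0.5155, 0.0474, 0.012]
tool_rot: [-3.141, -0.002, 2.995]
force: [-6.8, 1.4, -1.1]
grip_width: 0.0535
```

>>> servo_tool(
  plan=[
    [1,-0.1,0,0,1],
    [2,-0.3,0,0,1],
    [3,-0.4,0,0,1],
    [4,-0.6,0,0,1],
    [5,-0.7,0,0,1],
    [6,-0.9,0,0,1],
    [7,-1,0,0,1],
    [7.5,-1.1,0,0,1],
    [8,-1.2,0,0,1],
    [8,-1.2,0,0,1],
  ],
)

```text
clock: 34.38
position: [0.5235, 0.0462, 0.0121]
tool_rot: [-3.141, -0.002, 2.995]
force: [-5.7, 1.1, -2.0]
grip_width: 0.0535
```

>>> servo_tool(
  plan=[
    [0.5,-0.1,0,0,1],
    [1,-0.1,0,0,1],
    [1.5,-0.2,0,0,1],
    [2,-0.3,0,0,1],
    [2.5,-0.4,0,0,1],
    [3,-0.4,0,0,1],
    [3.3,-0.5,0,0,1],
    [3.6,-0.5,0,0,1],
    [3.6,-0.5,0,0,1],
    [3.6,-0.5,0,0,1],
  ],
)

```text
clock: 35.22
position: [0.5242, 0.0461, 0.0116]
tool_rot: [-3.14, -0.008, 2.996]
force: [-22.1, 5.8, 7.2]
grip_width: 0.0532
```

>>> servo_tool(
  plan=[
    [-8,1.2,0,0,1],
    [-20,3,0,0,1],
    [-35,5.2,0,0,1],
    [-50,7.5,0,0,1],
    [-58,8.6,0,-0.02,1],
    [-60,8.9,0,-0.12,1],
    [-60,8.9,0,-0.23,1],
    [-60,8.9,0,-0.34,1],
    [-60,8.9,0,-0.45,1],
    [-60,8.9,0,-0.56,1],
  ],
)

```text
clock: 36.05
position: [0.4687, 0.0546, 0.0124]
tool_rot: [3.141, 0.0, 2.428]
force: [-0.1, 0.6, -4.4]
grip_width: 0.0531
```

>>> servo_tool(
  plan=[
    [0,0,0,-0.11,1],
    [0,0,0,-0.22,1],
    [0,0,0,-0.33,1],
    [0,0,0,-0.44,1],
    [0,0,0,-0.55,1],
    [0,0,0,-0.66,1],
    [0,0,0,-0.77,1],
    [0,0,0,-0.88,1],
    [0,0,0,-0.99,1],
    [0,0,0,-1.1,1],
  ],
)

```text
clock: 36.88
position: [0.4687, 0.0547, 0.0124]
tool_rot: [3.141, -0.0, 1.329]
force: [-0.4, 0.3, -4.5]
grip_width: 0.0535
```

>>> servo_tool(
  plan=[
    [0,0,0,-0.11,1],
    [0,0,0,-0.22,1],
    [0,0,0,-0.33,1],
    [0,0,0,-0.44,1],
    [0,0,0,-0.55,1],
    [0,0,0,-0.66,1],
    [0,0,0,-0.77,1],
    [0,0,0,-0.88,1],
    [0,0,0,-0.99,1],
    [0,0,0,-1.1,1],
  ],
)

```text
clock: 37.72
position: [0.4687, 0.0549, 0.0124]
tool_rot: [-3.141, -0.001, 0.229]
force: [0.0, 0.4, -4.6]
grip_width: 0.0533
```

>>> servo_tool(
  plan=[
    [0,0,0,-0.11,1],
    [0,0,0,-0.22,1],
    [0,0,0,-0.33,1],
    [0,0,0,-0.382,1],
    [0,0,0,-0.382,1],
    [0,0,0,-0.382,1],
    [0,0,0,-0.382,1],
    [0,0,0,-0.382,1],
    [0,0,0,-0.382,1],
    [0,0,0,-0.382,1],
  ],
)

```text
clock: 38.55
position: [0.4683, 0.0545, 0.0124]
tool_rot: [-3.141, -0.0, -0.147]
force: [-0.1, -0.1, -5.0]
grip_width: 0.0532
```

```bash
python3 - <<'E'
from h import *
st(); c,im=grab("wrist","w12")
E
```

```text
t 38.55 p [0.4683 0.0545 0.0124] rpy [-3.141 -0.    -0.147] F [-0.1 -0.1 -5. ] w 0.0532 q [-0.72  0.81  0.66  2.16 -1.05  0.54 -0.96]
```

View pics/w12.png

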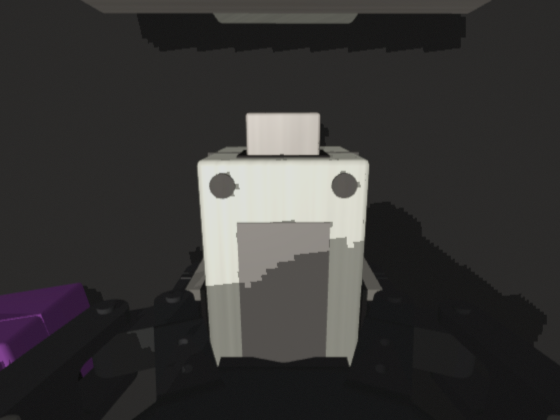

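>>> servo_tool(
  plan=[
    [6,-0.9,0,0,1],
    [13,-1.9,0,0,1],
    [20,-3,0,0,1],
    [26,-3.9,0,0,1],
    [30,-4.5,0,0,1],
    [33,-4.9,0,0,1],
    [35,-5.2,0,0,1],
    [37,-5.5,0,0,1],
    [39,-5.8,0,0,1],
    [41,-6.1,0,0,1],
  ],
)

```text
clock: 39.43
position: [0.5081, 0.0485, 0.0121]
tool_rot: [-3.141, 0.002, -0.147]
force: [-6.6, 1.7, -0.8]
grip_width: 0.0533
```

>>> servo_tool(
  plan=[
    [1,-0.1,0,0,1],
    [2,-0.3,0,0,1],
    [3,-0.4,0,0,1],
    [4,-0.6,0,0,1],
    [5,-0.7,0,0,1],
    [6,-0.9,0,0,1],
    [6.5,-1,0,0,1],
    [7,-1,0,0,1],
    [7,-1,0,0,1],
    [7,-1,0,0,1],
  ],
)

```text
clock: 40.27
position: [0.5152, 0.0475, 0.0121]
tool_rot: [-3.141, 0.002, -0.147]
force: [-6.2, 0.7, -3.2]
grip_width: 0.0527
```

>>> servo_tool(
  plan=[
    [0.5,-0.1,0,0,1],
    [1,-0.1,0,0,1],
    [1.5,-0.2,0,0,1],
    [2,-0.3,0,0,1],
    [2.5,-0.4,0,0,1],
    [3,-0.4,0,0,1],
    [3.3,-0.5,0,0,1],
    [3.3,-0.5,0,0,1],
    [3.3,-0.5,0,0,1],
    [3.3,-0.5,0,0,1],
  ],
)

```text
clock: 41.1
position: [0.5157, 0.0475, 0.0117]
tool_rot: [-3.141, 0.007, -0.148]
force: [-24.5, 4.2, 7.7]
grip_width: 0.053
```

>>> servo_tool(
  plan=[
    [-8,1.2,0,0,1],
    [-22,3.2,0,0,1],
    [-40,5,5,0,1],
    [-52,0,18,0.02,1],
    [-58,-15,34,0.04,1],
    [-58,-40,45,0.06,1],
    [-58,-70,45,0.078,1],
    [-58,-105,45,0.078,1],
    [-58,-140,45,0.078,1],
    [-58,-175,45,0.078,1],
  ],
)

```text
clock: 41.93
position: [0.4613, -0.1295, 0.0575]
tool_rot: [-3.141, -0.0, -0.069]
force: [0.2, 0.4, -5.3]
grip_width: 0.0533
```

>>> servo_tool(
  plan=[
    [0,-35,0,0,1],
    [0,-70,0,0,1],
    [0,-105,0,0,1],
    [0,-135,0,0,1],
    [0,-158,0,0,1],
    [0,-171,0,0,1],
    [0,-176,-4,0,1],
    [0,-177,-14,0,1],
    [0,-177,-24,0,1],
    [0,-177,-32,0,1],
  ],
)

```text
clock: 42.77
position: [0.4615, -0.3033, 0.0236]
tool_rot: [-3.14, 0.001, -0.068]
force: [0.3, 1.5, -5.6]
grip_width: 0.0533
```

```bash
python3 - <<'E'
from h import *
st(); c,im=grab("wrist","w13")
c,im=grab("top","top13")
E
```

```text
t 42.77 p [ 0.4615 -0.3033  0.0236] rpy [-3.14e+00  1.00e-03 -6.80e-02] F [ 0.3  1.5 -5.6] w 0.0533 q [ 0.02  0.85  0.66  1.95 -0.87  0.66 -0.38]
```

View pics/w13.png

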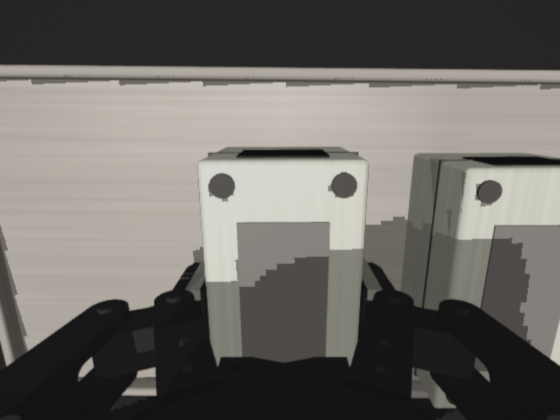

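>>> servo_tool(
  plan=[
    [0,0,-3,0,1],
    [0,0,-5.5,0,1],
    [0,0,-7.5,0,1],
    [0,0,-8,0,1],
    [0,0,-8,0,1],
    [0,0,-8,0,0.3],
    [0,0,-8,0,0],
    [0,0,-8,0,-0.3],
    [0,0,-8,0,-0.5],
    [0,0,-8,0,-0.5],
  ],
)

```text
clock: 43.7
position: [0.4617, -0.3053, 0.0176]
tool_rot: [3.141, -0.001, -0.069]
force: [0.7, -0.1, -0.3]
grip_width: 0.0635
```

>>> servo_tool(
  plan=[
    [0,0,0,0,-0.5],
    [0,0,10,0,-0.5],
    [0,0,30,0,-0.5],
    [0,0,55,0,-0.5],
    [0,0,85,0,-0.6],
    [0,0,115,0,-1],
    [0,0,145,0,-1],
    [0,15,175,0,-1],
    [0,45,190,0,-1],
    [0,80,190,0,-1],
  ],
)

```text
clock: 44.53
position: [0.4618, -0.2264, 0.2108]
tool_rot: [3.14, -0.004, -0.073]
force: [0.8, -0.5, -1.3]
grip_width: 0.0855
```

```bash
python3 - <<'E'
from h import *
st(); c,im=grab("wrist","w14");c,im=grab("top","top14"); crop(im,80,115,230,200,3.4,"top14a")
E
```

```text
t 44.53 p [ 0.4618 -0.2264  0.2108] rpy [ 3.14  -0.004 -0.073] F [ 0.8 -0.5 -1.3] w 0.0855 q [-0.35  0.57  1.    1.95 -0.59  0.95 -0.71]
```

View pics/w14.png

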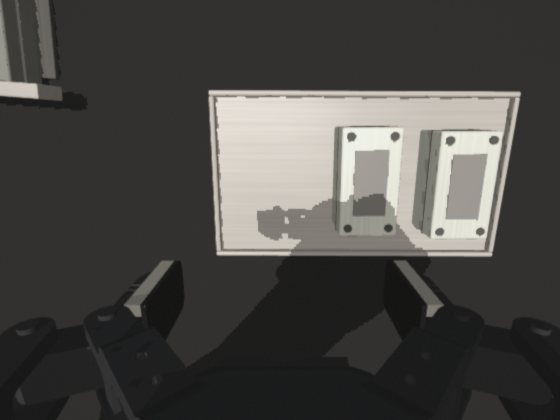

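View pics/top14a.png

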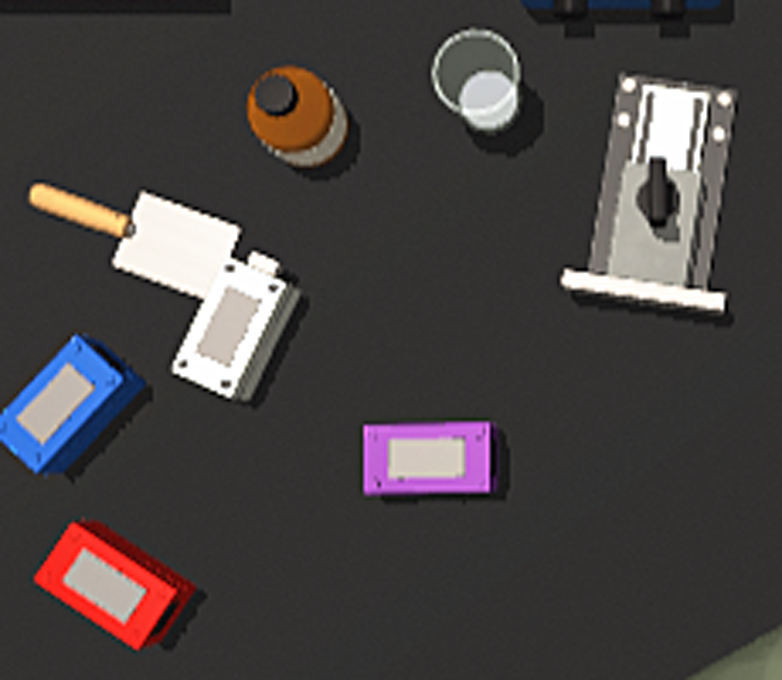

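```bash
python3 - <<'E'
from h import *
c=cal("top"); f=lambda p:np.array(p)/3.4+np.array([80,115])
P=quad(c,f([[231,267],[273,288],[181,365],[226,384]]))
sp=px2w(c,f([[145,192],[241,235],[205,299],[113,266]]),0.002)[:,:2]; print("blade",sp.round(3).tolist())
bl=px2w(c,f([[85,335],[148,385],[125,345]]),0.05)[:,:2]; print("blue",bl.round(3).tolist())
ctr=P.mean(0); d=(P[0]+P[1]-P[2]-P[3]); d/=np.linalg.norm(d); n=np.array([-d[1],d[0]])
for nm,q in (("blade",sp),("blue",bl)): print(nm,[( round((x-ctr)@d,3), round((x-ctr)@n,3)) for x in q])
E
```

```text
ctr [0.5457 0.3658] yaw -0.431 L 0.0851 W 0.0379 0.0391
blade [[0.663, 0.454], [0.627, 0.373], [0.573, 0.4], [0.6, 0.478]]
blue [[0.538, 0.479], [0.499, 0.427], [0.53, 0.447]]
blade [(np.float64(0.07), np.float64(0.129)), (np.float64(0.071), np.float64(0.04)), (np.float64(0.01), np.float64(0.043)), (np.float64(0.003), np.float64(0.125))]
blue [(np.float64(-0.054), np.float64(0.099)), (np.float64(-0.068), np.float64(0.036)), (np.float64(-0.048), np.float64(0.067))]
```

>>> servo_tool(
  plan=[
    [3,24,0,0.112,-1],
    [6,48,0,0.224,-1],
    [9,71,0,0.336,-1],
    [12,95,0,0.448,-1],
    [16,119,0,0.56,-1],
    [19,143,0,0.672,-1],
    [22,166,0,0.784,-1],
    [25,190,0,0.896,-1],
    [28,214,0,1.008,-1],
    [32,238,0,1.12,-1],
  ],
)

```text
clock: 45.47
position: [0.4933, 0.0137, 0.2079]
tool_rot: [3.141, -0.0, 1.056]
force: [0.4, 0.8, 0.8]
grip_width: 0.0858
```

>>> servo_tool(
  plan=[
    [3,24,0,0.112,-1],
    [6,48,0,0.224,-1],
    [9,71,0,0.336,-1],
    [12,95,0,0.448,-1],
    [16,119,0,0.56,-1],
    [19,143,0,0.672,-1],
    [22,166,0,0.784,-1],
    [25,190,0,0.896,-1],
    [28,214,0,1.008,-1],
    [32,238,0,1.12,-1],
  ],
)

```text
clock: 46.3
position: [0.5256, 0.2515, 0.2079]
tool_rot: [3.142, 0.001, 2.176]
force: [-0.3, 0.0, -0.8]
grip_width: 0.0852
```

>>> servo_tool(
  plan=[
    [3,24,0,0.112,-1],
    [6,48,0,0.224,-1],
    [9,71,0,0.336,-1],
    [12,95,0,0.448,-1],
    [15,112,0,0.544,-1],
    [15,118,0,0.544,-1],
    [15,118,0,0.544,-1],
    [15,118,0,0.544,-0.7],
    [15,118,0,0.544,-0.7],
    [15,118,0,0.544,-0.7],
  ],
)

```text
clock: 47.13
position: [0.5407, 0.3677, 0.2076]
tool_rot: [-3.141, 0.0, 2.712]
force: [-0.4, -0.3, -0.4]
grip_width: 0.0727
```

```bash
python3 - <<'E'
from h import *
import json
st(); c,im=grab("wrist","w15")
json.dump({k:np.array(v).tolist() for k,v in c.items()},open("pics/w15.json","w"))
E
```

```text
t 47.13 p [0.5407 0.3677 0.2076] rpy [-3.141  0.     2.712] F [-0.4 -0.3 -0.4] w 0.0727 q [-0.83  0.6   0.23  1.55 -0.15  1.    0.58]
```

View pics/w15.png

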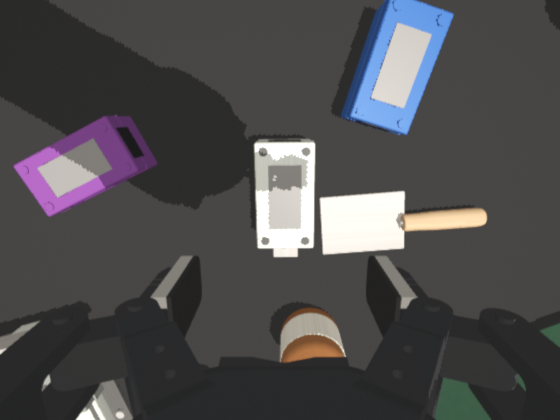

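```bash
python3 - <<'E'
from h import *
import json
c=json.load(open("pics/w15.json"))
P=quad(c,[[264,152],[306,152],[265.5,240.5],[305.5,240.5]])
quad(c,[[254.5,141],[314.5,141],[257,248],[314,248]])
sp=px2w(c,[[320,196],[404,192],[405,248],[324,254]],0.003)[:,:2]
ctr=P.mean(0); d=np.array([np.cos(-.43),np.sin(-.43)]); n=np.array([-d[1],d[0]])
print([( round((x-ctr)@d,3), round((x-ctr)@n,3)) for x in sp])
E
```

```text
ctr [0.5472 0.369 ] yaw 2.719 L 0.0836 W 0.0373 0.0382
ctr [0.5462 0.3692] yaw 2.722 L 0.1009 W 0.0528 0.0547
[(np.float64(0.009), np.float64(0.037)), (np.float64(0.005), np.float64(0.126)), (np.float64(0.068), np.float64(0.133)), (np.float64(0.076), np.float64(0.044))]
```

>>> servo_tool(
  plan=[
    [-0.5,4,-25,0.008,-0.7],
    [-0.5,4,-55,0.008,-0.7],
    [-0.5,4,-85,0.008,-0.7],
    [-0.5,4,-115,0.008,-0.7],
    [-0.5,4,-145,0.008,-0.7],
    [-0.5,4,-168,0.008,-0.7],
    [-0.5,4,-185,0.008,-0.7],
    [-0.5,4,-194,0.008,-0.7],
    [-0.5,4,-196,0.008,-0.7],
    [-0.5,4,-196,0.008,-0.7],
  ],
)

```text
clock: 48.02
position: [0.5402, 0.3727, 0.0115]
tool_rot: [-3.141, 0.0, 2.722]
force: [0.2, -0.1, 0.2]
grip_width: 0.0726
```

>>> servo_tool(
  plan=[
    [0,0,0,0,-0.4],
    [0,0,0,0,-0.2],
    [0,0,0,0,0.2],
    [0,0,0,0,0.5],
    [0,0,0,0,1],
    [0,0,0,0,1],
    [0,0,0,0,1],
    [0,0,0,0,1],
    [0,0,0,0,1],
    [0,0,0,0,1],
  ],
)

```text
clock: 48.85
position: [0.5407, 0.3729, 0.0129]
tool_rot: [3.14, 0.001, 2.722]
force: [-1.3, -2.0, 6.5]
grip_width: 0.0528
```

>>> servo_tool(
  plan=[
    [0,0,15,0,1],
    [0,0,40,0,1],
    [0,-5,68,0,1],
    [-5,-20,80,0.04,1],
    [-12,-48,80,0.08,1],
    [-20,-82,80,0.13,1],
    [-28,-118,80,0.18,1],
    [-36,-154,80,0.22,1],
    [-44,-190,80,0.26,1],
    [-52,-226,80,0.273,1],
  ],
)

```text
clock: 49.68
position: [0.4877, 0.1455, 0.0928]
tool_rot: [3.141, 0.002, 2.998]
force: [2.0, -0.6, -5.2]
grip_width: 0.0531
```

>>> servo_tool(
  plan=[
    [-8,-34,0,0,1],
    [-15,-65,0,0,1],
    [-19,-85,-2,0,1],
    [-21,-92,-12,0,1],
    [-21,-92,-30,0,1],
    [-21,-92,-48,0,1],
    [-21,-92,-64,0,1],
    [-21,-92,-74,0,1],
    [-21,-92,-77,0,1],
    [-21,-92,-77,0,1],
  ],
)

```text
clock: 50.52
position: [0.4671, 0.0549, 0.0145]
tool_rot: [-3.141, -0.0, 2.996]
force: [-0.5, -0.0, -5.0]
grip_width: 0.053
```

```bash
python3 - <<'E'
from h import *
st(); c,im=grab("wrist","w16"); c,im=grab("scene","sc16"); crop(im,180,150,240,170,3.3,"sc16a")
E
```

```text
t 50.52 p [0.4671 0.0549 0.0145] rpy [-3.141 -0.     2.996] F [-0.5 -0.  -5. ] w 0.053 q [-0.28  0.66  0.05  2.14 -0.09  0.34  1.27]
```

View pics/sc16a.png

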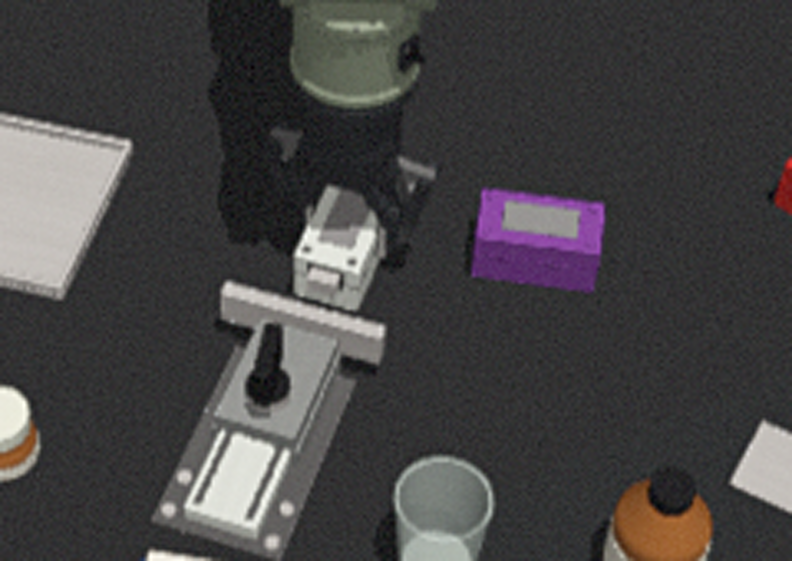

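View pics/w16.png

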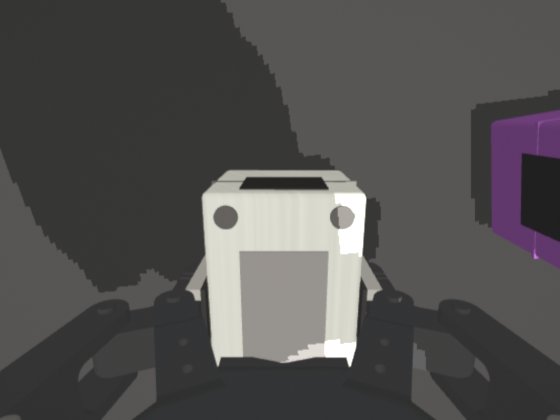

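>>> servo_tool(
  plan=[
    [6,-0.9,0,0,1],
    [13,-1.9,0,0,1],
    [20,-3,0,0,1],
    [26,-3.9,0,0,1],
    [30,-4.5,0,0,1],
    [33,-4.9,0,0,1],
    [35,-5.2,0,0,1],
    [37,-5.5,0,0,1],
    [39,-5.8,0,0,1],
    [41,-6.1,0,0,1],
  ],
)

```text
clock: 51.45
position: [0.5068, 0.0489, 0.0141]
tool_rot: [-3.141, -0.002, 2.996]
force: [-7.9, 0.8, 1.0]
grip_width: 0.0532
```

>>> servo_tool(
  plan=[
    [1,-0.1,0,0,1],
    [2,-0.3,0,0,1],
    [3,-0.4,0,0,1],
    [4,-0.6,0,0,1],
    [5,-0.7,0,0,1],
    [6,-0.9,0,0,1],
    [6.5,-1,0,0,1],
    [7,-1,0,0,1],
    [7,-1,0,0,1],
    [7,-1,0,0,1],
  ],
)

```text
clock: 52.28
position: [0.5132, 0.0479, 0.014]
tool_rot: [-3.141, -0.003, 2.996]
force: [-9.1, 1.4, 0.0]
grip_width: 0.0532
```

>>> servo_tool(
  plan=[
    [0.5,-0.1,0,0,1],
    [1,-0.1,0,0,1],
    [1.5,-0.2,0,0,1],
    [2,-0.3,0,0,1],
    [2.3,-0.4,0,0,1],
    [2.5,-0.4,0,0,1],
    [2.5,-0.4,0,0,1],
    [2.5,-0.4,0,0,1],
    [2.5,-0.4,0,0,1],
    [2.5,-0.4,0,0,1],
  ],
)

```text
clock: 53.12
position: [0.5133, 0.0478, 0.0136]
tool_rot: [-3.14, -0.008, 2.997]
force: [-23.4, 4.6, 8.7]
grip_width: 0.0529
```

>>> servo_tool(
  plan=[
    [-8,1.2,0,0,1],
    [-22,3.2,0,0,1],
    [-40,5,3,0,1],
    [-52,3,14,-0.08,1],
    [-56,-6,28,-0.19,1],
    [-56,-17,42,-0.3,1],
    [-56,-28,45,-0.41,1],
    [-56,-39,45,-0.52,1],
    [-56,-50,45,-0.63,1],
    [-56,-61,45,-0.74,1],
  ],
)

```text
clock: 53.95
position: [0.4615, -0.014, 0.0595]
tool_rot: [3.141, 0.0, 2.25]
force: [-0.2, -0.1, -4.8]
grip_width: 0.0532
```

>>> servo_tool(
  plan=[
    [1,-10,0,-0.115,1],
    [2,-20,0,-0.23,1],
    [3,-30,0,-0.345,1],
    [4,-40,0,-0.46,1],
    [5,-50,0,-0.575,1],
    [6,-60,0,-0.69,1],
    [7,-70,0,-0.805,1],
    [8,-80,0,-0.92,1],
    [9,-90,0,-1.035,1],
    [10,-100,0,-1.15,1],
  ],
)

```text
clock: 54.78
position: [0.4715, -0.1139, 0.0593]
tool_rot: [3.141, -0.0, 1.1]
force: [-0.3, -0.0, -5.5]
grip_width: 0.0527
```

>>> servo_tool(
  plan=[
    [1,-10,0,-0.115,1],
    [2,-20,0,-0.23,1],
    [3,-30,0,-0.345,1],
    [4,-40,0,-0.46,1],
    [5,-50,0,-0.575,1],
    [6,-60,0,-0.69,1],
    [7,-70,0,-0.805,1],
    [7,-80,0,-0.92,1],
    [7,-90,0,-1.035,1],
    [7,-100,0,-1.15,1],
  ],
)

```text
clock: 55.62
position: [0.4785, -0.2138, 0.0592]
tool_rot: [-3.141, -0.0, -0.05]
force: [0.3, 0.6, -4.5]
grip_width: 0.0531
```

```bash
python3 - <<'E'
from h import *
st(); c,im=grab("wrist","w17"); c,im=grab("scene","sc17")
E
```

```text
t 55.62 p [ 0.4785 -0.2138  0.0592] rpy [-3.141 -0.    -0.05 ] F [ 0.3  0.6 -4.5] w 0.0531 q [-0.25  0.82  0.82  2.02 -0.94  0.73 -0.44]
```

View pics/w17.png

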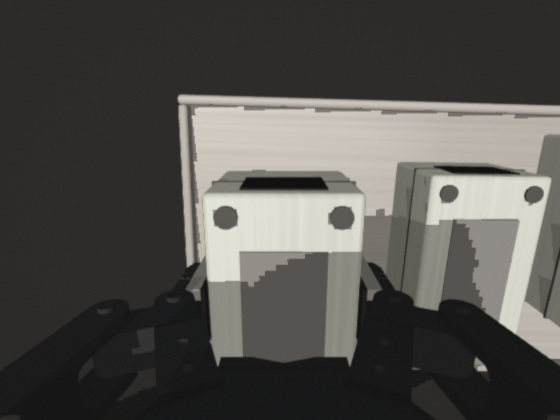

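>>> servo_tool(
  plan=[
    [-2,-4,0,-0.02,1],
    [-2,-4,-8,-0.02,1],
    [-2,-4,-18,-0.02,1],
    [-2,-4,-28,-0.02,1],
    [-2,-4,-35,-0.02,1],
    [-2,-4,-38,-0.02,1],
    [-2,-4,-40,-0.02,1],
    [-2,-4,-41,-0.02,1],
    [-2,-4,-41,-0.02,1],
    [-2,-4,-41,-0.02,1],
  ],
)

```text
clock: 56.55
position: [0.4767, -0.2177, 0.0185]
tool_rot: [3.141, -0.0, -0.064]
force: [0.4, 0.2, -3.9]
grip_width: 0.053
```

>>> servo_tool(
  plan=[
    [0,0,0,0,0.3],
    [0,0,0,0,0],
    [0,0,0,0,-0.3],
    [0,0,0,0,-0.5],
    [0,0,0,0,-0.5],
    [0,0,0,0,-0.5],
    [0,0,5,0,-0.5],
    [0,0,20,0,-0.5],
    [0,0,40,0,-0.5],
    [0,0,70,0,-0.5],
  ],
)

```text
clock: 57.38
position: [0.4756, -0.2174, 0.0883]
tool_rot: [-3.141, 0.002, -0.065]
force: [-0.0, 0.4, -0.0]
grip_width: 0.0641
```

>>> servo_tool(
  plan=[
    [0,0,30,0,-0.6],
    [0,10,60,0,-1],
    [0,30,90,0,-1],
    [0,60,115,0,-1],
    [0,95,120,0,-1],
    [0,130,120,0,-1],
    [0,165,120,0,-1],
    [0,195,120,0,-1],
    [0,210,120,0,-1],
    [0,210,120,0,-1],
  ],
)

```text
clock: 58.22
position: [0.4764, -0.0041, 0.2082]
tool_rot: [-3.141, 0.001, -0.06]
force: [-0.2, 0.4, 0.4]
grip_width: 0.0852
```

```bash
python3 - <<'E'
from h import *
st(); c,im=grab("wrist","w18"); c,im=grab("scene","sc18"); crop(im,80,150,250,180,3.2,"sc18a"); c,im=grab("top","top18"); crop(im,230,120,235,180,3.4,"top18a")
E
```

```text
t 58.22 p [ 0.4764 -0.0041  0.2082] rpy [-3.141e+00  1.000e-03 -6.000e-02] F [-0.2  0.4  0.4] w 0.0852 q [-0.93  0.62  1.19  2.04 -0.71  0.98 -0.99]
```

View pics/top18a.png

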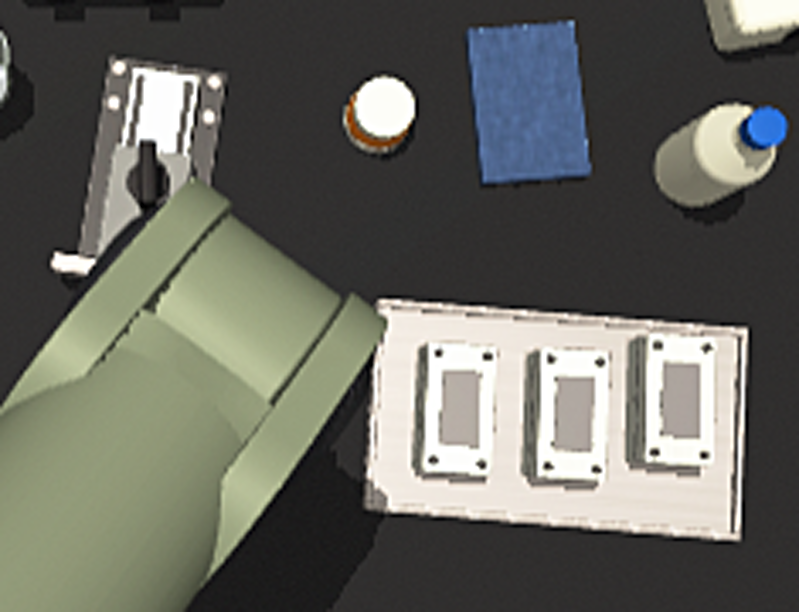

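View pics/sc18a.png

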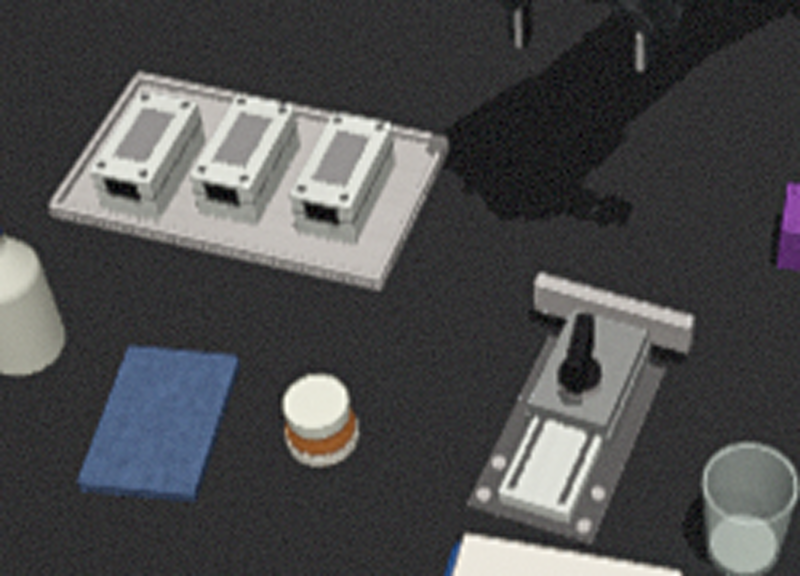

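View pics/w18.png

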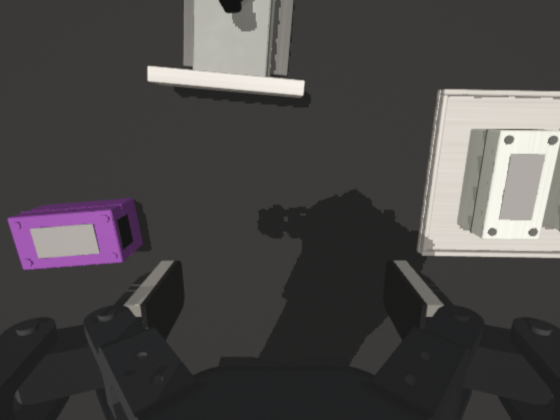

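```bash
python3 - <<'E'
from h import *
c=cal("wrist"); im=cv2.imread("pics/w18.png"); crop(im,130,0,190,120,4,"w18b")
b=px2w(c,[[149,80],[303,96]],.055)[:,:2]; d=b[0]-b[1]; print(b.round(4).tolist(),np.linalg.norm(d).round(4),b.mean(0).round(4))
a=cv2.imread("pics/top14.png").astype(int); z=cv2.imread("pics/top0.png").astype(int); y=cv2.imread("pics/top18.png").astype(int)
for n,v in (("top14",a),("top18",y)):
    cv2.imwrite(f"pics/diff_{n}.png",np.clip(np.abs(v-z).max(2)*2,0,255).astype(np.uint8))
cv2.imwrite("pics/diffs.png",np.hstack([cv2.resize(cv2.imread(f"pics/diff_{n}.png"),(400,300)) for n in("top14","top18")]))
E
```

```text
[[0.5815, 0.0986], [0.5606, -0.0283]] 0.1286 [0.571  0.0352]
```

View pics/w18b.png

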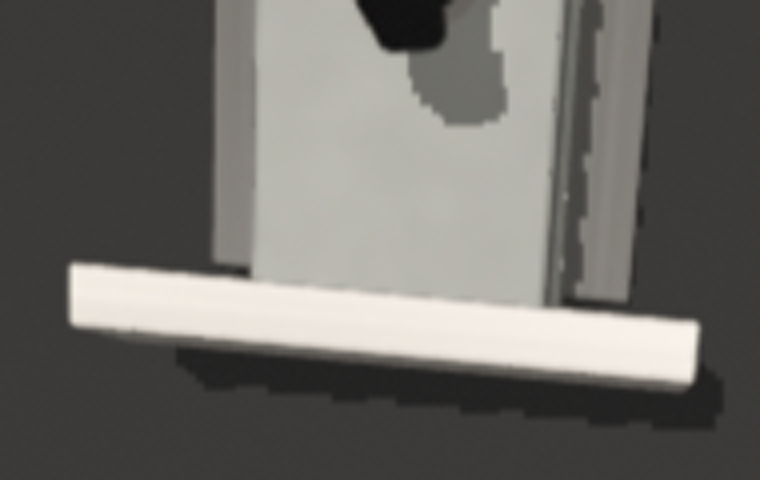

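View pics/diffs.png

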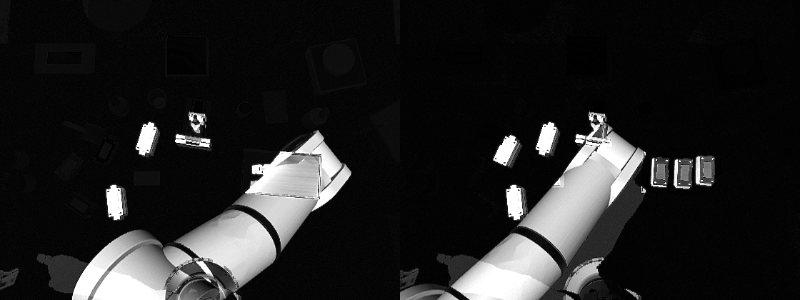

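```bash
python3 - <<'E'
from h import *
st(); print(bot.job_done())
E
```

```text
t 58.37 p [ 0.4764 -0.0081  0.2086] rpy [ 3.142 -0.    -0.065] F [ 0.3  0.  -0.6] w 0.0858 q [-0.92  0.62  1.2   2.04 -0.71  0.98 -0.99]
the job is handed in; nothing more can be done
None
```

I handed the job in at about 58 s. The bar is forward and clamped, and all three white carriers are in the tray with every locking bar pushed home.

**What I did**
- I drew the bar forward about 17 mm until it met its end stop, then turned the knob clockwise until it stopped.
- I pressed the five protruding locking bars home against the bar: both ends of two carriers, and one end of the third, whose other end was already home.
- Each press was carried past the 6–9 N of the sliding latch to 20–25 N of end-face contact, below the 35 N the clamp holds.
- I stood the three carriers upright in the tray, side by side.

**What the last checks showed**
- **Bar:** the face was still at x ≈ 0.571 m after all the presses, the same as just after clamping. This is within the roughly 2 mm camera error of fully forward.
- **Knob:** I measured its turn as about 1.42 rad right after clamping, against an end of turn of 1.4. Later pictures show the wing still along the rail.
- **Carriers:** the top and scene views show all three flat, lid up, with nothing sticking out of either end.
- **Latch contact:** for the two turned carriers, opposite ends met the bar at positions that agree to 0.2 mm. The third agreed with its measured grip offset to about 1 mm.
- **Other things on the bench:** comparing pictures before and after shows no visible movement. The spatula was last seen clearly before I picked up the carrier beside it; the later top-view difference also shows no change there.

No check failed. I saw no sign of a slackened grip or a knocked carrier.

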